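# Load the roller magazine and pin its cover

## Robot

A 6-joint arm with a two-finger parallel gripper is mounted at the origin on a cart in front of the work surface, level with it; the furniture and walls round the work are solid. World frame = base frame: x ahead of the robot, y to its left, z up, the work surface at z = 0. Lengths are in mm, angles in rad, forces in N, time in s.
With the tool pointing down it reaches from about 275 to 825 mm from the base axis. Payload 4.9 kg.
Tool frame: the origin (TCP) lies at the very end of the fingers, on their centre line; the grasp point (between the pads) lies 19 mm behind it (arm.hold_point_z is the distance from the TCP to the grasp point, in mm); z points along the fingers, y is the direction in which the jaws open and shut (so a half turn about z gives the same grasp; the last joint's range is limited). The gripper opens to 85 mm and grips with 20 to 120 N. Pads are 22 mm wide; open, the fingers measure 114 mm over their backs; the gripper's body (76 mm by 85 mm) begins 54 mm behind the grasp point. The pads swing forward as they close: fully open they stand 13 mm farther back than shut.
Start: joints at [1.143, 0.326, -0.193, 1.052, 0, 1.437], TCP at [159.269, 526.452, 231.281] pointing down, gripper open.
Joint ranges: [-2.65, 2.65], [-0.97, 1.79], [-1.3, 1.35], [-1.93, 2.1], [-1.47, 1.37], [-3.14, 3.14]. Speed limits (rad/s): [2.57, 2.57, 3.14, 3.14, 3.14, 3.14].

## Interface

Orientations are given as a unit quaternion [x, y, z, w].
In Python, from station import arm, read_camera, job gives the robot as it stands.
- The arm moves only by the tool send_rows, never from a script. Its argument "deltas" is a list of rows, each a list of 3 entries, a list of its own where there are three numbers: the shift along the tool's x, y, z in m, then the turn, a rotation vector about the tool's x, y, z in rad, then the closure in counts, from 0 (fully open) to 255 (shut). A call has 1 to 10 rows; each row is the pose to reach, as a shift and turn from the pose measured when the call began, along the tool's axes at that moment; what a row does not reach only later rows make up. A row lasts 1/8 s, in which the tool goes at most 62.5 mm and 10.7 degrees, less where a joint would pass 70% of its speed; a pose out of reach is approached as far as the arm can. A call with a gripper value outside its range is refused whole. The fingers move at their own pace and stop on an object; the grip force is fixed at half the most. Time passes only in rows, so rows that repeat a pose let the fingers close. It gives the time, the measured TCP pose, the force and the opening at its end, in the units of the state.
- arm.get_state(): the state, without advancing time (a new reading comes with each control period).
- read_camera(name): name is "scene" or "side" or "wrist"; returns a dict with "image" (420x560x3 uint8, blue, green, red), "mtx" (3x3 intrinsics, pixels), "R" (3x3) and "t" (3): a world point X has camera coordinates R X + t; the wrist camera has in their place "hand_eye" (4x4, takes a point from camera to tool coordinates, whose origin is the TCP and whose axes are the flange's). Camera axes: x right, y down, z forward; pixel columns grow to the right and rows downward; lengths in mm; the calibration is good to about 2 mm. A picture is of the moment at which its call begins: read the wrist's pose just before it. There is no depth.
- job.sign_off(): hands the job in, once; it reports no verdict.
The state is a dict: "time": time; "q": joint angles; "joint_vel": joint speeds; "tau": joint torques, N m; "eef_pos": TCP position; "ee_rot": TCP orientation; "wrist_force": force on the tool from outside, world axes, zero at the start; "moment": the same for the moment, N m; "gripper_width": finger opening in mm.
Only numpy, scipy, OpenCV 4.12 (cv2) and the standard library are available. Lean on these libraries where they do the work, as an engineer would, in place of code of your own. Each camera call takes 0.05 s, during which the arm holds its last target.

## Task

Fill the tube magazine: swing its cover clear of the mouth, load every loose steel roller on the bench into the tube, end to end, then turn the cover back until its hole lines up with the hole in the lock post and push the lock pin fully home through both. Leave the tape measure and the roll of masking tape where they lie.

Things in the scene. Friction and masses are not known exactly. Their poses are not given: they have to be found in the camera images.
- magazine: Fixed tube magazine. Origin: centre of the underside of its grey base plate (170 along x, 100 along y, 15 thick); z up. Upright on it, in this frame: the aluminium tube at x = 0, y = 0 (outside 44, 12 mm window slot down its +y side); the round pivot post of the cover at x = +52 (18 across, top at z = 180); the square lock post at x = -52 (26 x 26, top at z = 181).
- tube_mouth (a point): Centre of the tube's mouth, on the vertical tube axis, 180 above the bench. The top 9 mm flare: 45 across inside and 51 outside at the rim, narrowing to the bore, 38 across.
- tube_floor (a point): Centre of the closed floor of the tube's bore, on the tube axis, 15 above the bench.
- lock_hole (a point): Centre of the mouth of the vertical hole in the top of the lock post: 12 mm across, 26 deep, 181 above the bench.
- cover (a joint): Angle of the flat steel cover about the pivot post, rad. 0: over the tube mouth, its hole exactly over the lock post's hole. Grows as it swings counter-clockwise seen from above (to the magazine's -y side). Stops at -0.5 and 1.9; no stop or detent at 0. Starts at 0.15 to 0.45, covering the mouth. Stays where left (friction 0.04 N m). Above 1.2 it is clear of the mouth and a gripper there.
- cover_knob (a point): Centre of the top of the cover's upright round black knob (18 across, 27 tall above the plate), 52 from the pivot axis and 214 above the bench. Grip it to turn the cover; at joint 0 it stands over the tube axis.
- cover_hole (a point): Centre of the hole in the cover, at the plate's top face: 12 mm across, through, 104 from the pivot axis. The cover is a plate 5 mm thick (underside 182, top 187 above the bench): a disc 52 across over the tube, on a bar 28 wide that ends 120 from the pivot axis.
- roller_0: Solid plain steel roller, 34 across, 30 long, about 80 g, a small dark centre mark on each end, standing on end on the bench. Origin at its middle (15 above the bench), z along its axis. Three to five of the rollers are present.
- roller_1: As roller_0.
- roller_2: As roller_0.
- roller_3: As roller_0.
- roller_4: As roller_0.
- lock_pin: Lock pin, 40 g: steel shank 8 across and 29 long with a chamfered tip, under a round black head 18 across and 26 tall. Origin: centre of the head's underside (the shoulder); z along the pin, towards the head. It starts upright in the pin block, shoulder 40 above the bench. Home: shoulder on the cover's top face, 187 above the bench.
- pin_tip (a point): Tip of the lock pin's shank, 29 below the shoulder.
- pin_block: Fixed wooden block 50 x 50 x 40 with an 11 mm hole in which the lock pin is parked; origin at the centre of its underside.
- tape_measure: Tape measure, 71 x 82 x 36; bystander, leave it.
- masking_tape: Roll of masking tape lying flat, 97 across, 25 high; bystander, leave it.
There are look-alikes about, which are no part of the job. What is shaped like the roller_1 but purple or yellow is not meant. Leave any orange or pink look-alike of the roller_4 alone.

How it is judged (in metres and radians):
On the way, in this order (a step that is already met when the one before it is completed fails the run):
1. the cover is swung clear of the tube mouth (joint above 1.0) (value of joint cover above 1 rad), for 0.2 s.
2. every roller present stands in the tube (horizontal distance between each of roller_0, roller_1, roller_2, roller_3, roller_4 and tube_mouth below 0.006 m and height (world z) of each of roller_0, roller_1, roller_2, roller_3, roller_4 below 0.162 m and angle between the z axis of each of roller_0, roller_1, roller_2, roller_3, roller_4 and the z axis of magazine, either way round below 0.2 rad), for 0.3 s.
3. the cover is back over the mouth with its hole over the lock post's hole (within 0.03 rad) (value of joint cover between -0.03 and 0.03 rad), for 0.2 s.
At the end, for the whole second after the job is handed in: Every roller present is at rest end on in the tube (6 mm of its axis, below the mouth, 0.2 rad of upright); cover within 0.03 rad of 0; lock pin home: shoulder within 5 mm of the cover hole's top centre, tip within 5 mm sideways of the lock hole, upright within 0.12 rad (all of step 2 and all of step 3 and linear speed of each of roller_0, roller_1, roller_2, roller_3, roller_4, lock_pin below 0.03 m/s and distance between lock_pin and cover_hole below 0.005 m and horizontal distance between pin_tip and lock_hole below 0.005 m and angle between lock_pin's own z axis and vertical below 0.12 rad); the robot touches nothing.
It fails at once if the tape measure or the masking tape is moved more than 3 cm (distance of any of tape_measure, masking_tape from where it was at the start of the episode above 0.03 m).
Of roller_0, roller_1, roller_2, roller_3, roller_4 only 3 to 5 are there at a start; the rules pass over those that are not, and their reading is None.
At some moment in a run one of roller_0, roller_1, roller_2, roller_3, roller_4 may be knocked a few centimetres aside while the robot is not near it.
It also fails if it takes over 210 s, if anything falls off the work surface, if the arm or the gripper's body presses on something with over 40 N, if the wrist force passes 120 N, or if a joint passes its speed limit or range.

## Working session

There is one attempt and no reset: what is moved stays moved. The work goes in short steps, Python scripts to look and compute and a tool call to move; the robot and the scene stay as the last step left them, time stands still between calls to the robot, and variables do not carry over. Pictures are saved under pics/ and viewed, and the job is handed in when it is done.

Besides the shell and the picture viewer there is one more tool, called after "Call:" by a JSON object that holds its "name" and its "arguments", one argument or row to a line. send_rows: Moves the arm, as the interface text tells. Its arguments: {"type":"object","properties":{"deltas":{"type":"array","items":{"type":"array"}}},"required":["deltas"]}

```bash
ls; mkdir -p pics
python3 - <<'E'
from station import arm, read_camera, job
import cv2
s=arm.get_state(); print(s); print(arm.hold_point_z)
for n in ("scene","side","wrist"):
    c=read_camera(n); cv2.imwrite(f"pics/{n}0.png",c["image"]); print(n,{k:v for k,v in c.items() if k!="image"})
E
```

```text
pics
{'time': 0.0, 'q': array([ 1.14282649e+00,  3.26963768e-01, -1.93606014e-01,  1.05203585e+00,
       -1.29654242e-05,  1.43659762e+00]), 'joint_vel': array([ 7.52044876e-05,  3.15272643e-04, -1.93642279e-04,  9.33849268e-04,
        1.86002070e-04, -6.63495109e-06]), 'tau': array([-1.01546713e-03, -4.43405163e+01,  2.62440705e+01,  1.54222111e-02,
       -2.23050738e-04,  1.62562444e-06]), 'eef_pos': array([158.99646292, 525.87887331, 230.48264052]), 'ee_rot': array([ 1.46357881e-01,  9.89231294e-01, -8.70946020e-04, -2.44719530e-04]), 'wrist_force': array([-0.63657409, -0.90517384,  0.83052881]), 'moment': array([ 0.03529855, -0.01948784,  0.02499858]), 'gripper_width': 85.46828045756341}
18.700000000000003
scene {'mtx': array([[487.88142542,   0.        , 271.54465456],
       [  0.        , 487.88142542, 210.83934549],
       [  0.        ,   0.        ,   1.        ]]), 'R': array([[ 0.51171737, -0.85911898,  0.00774018],
       [-0.64532893, -0.39029379, -0.65667444],
       [ 0.56718242,  0.33103676, -0.75413445]]), 't': array([-29.24591052, 491.84664674, 725.64201532])}
s
[... 199 characters left out ...]
93923, -0.02009619],
       [-0.0733039 , -0.48537514, -0.87122759],
       [ 0.08951281,  0.86684995, -0.49046776]]), 't': array([-466.02884932,  265.94557923,  979.70643247])}
wrist {'mtx': array([[344.16215861,   0.        , 284.20671805],
       [  0.        , 344.16215861, 202.11215786],
       [  0.        ,   0.        ,   1.        ]]), 'hand_eye': array([[-1.33220132e-03, -9.45835836e-01, -3.24642566e-01,
         8.37641626e+01],
       [ 9.99998989e-01, -1.42150322e-03,  3.79146624e-05,
         7.20188315e-01],
       [-4.97341499e-04, -3.24642188e-01,  9.45836774e-01,
        -1.43739452e+02],
       [ 0.00000000e+00,  0.00000000e+00,  0.00000000e+00,
         1.00000000e+00]])}
```

View pics/scene0.png

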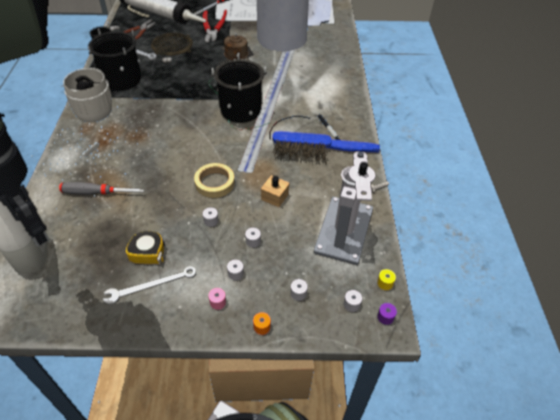

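View pics/side0.png

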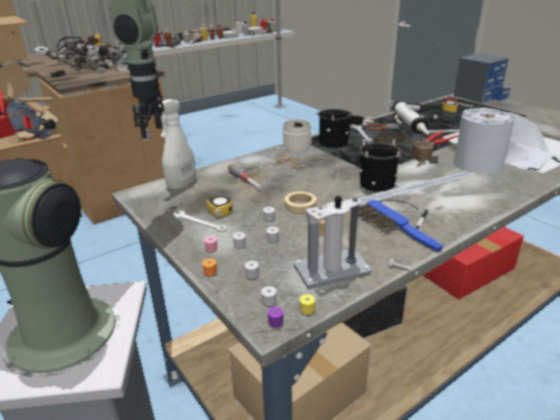

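View pics/wrist0.png

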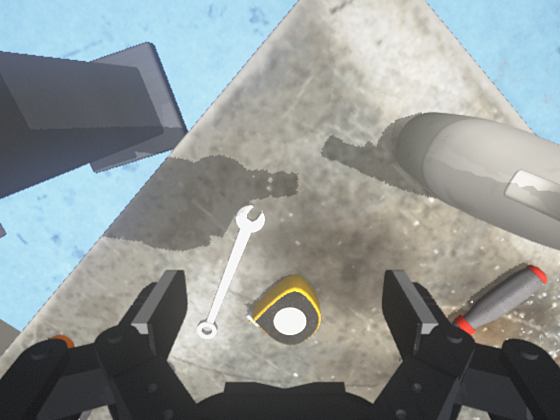

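```bash
cat > h.py <<'E'
import numpy as np, cv2
from scipy.spatial.transform import Rotation as Ro
from station import arm, read_camera, job
def cam(name):
    s=arm.get_state()
    c=read_camera(name); K=c["mtx"]
    if name=="wrist":
        T=np.eye(4); T[:3,:3]=Ro.from_quat(s["ee_rot"]).as_matrix(); T[:3,3]=s["eef_pos"]
        M=T@c["hand_eye"]; Rwc=M[:3,:3]; o=M[:3,3]
    else:
        Rwc=c["R"].T; o=-Rwc@c["t"]
    return c["image"],K,Rwc,o
def ray(C,u,v):
    _,K,R,o=C; d=R@np.linalg.solve(K,[u,v,1.]); return o,d/np.linalg.norm(d)
def onplane(C,u,v,z):
    o,d=ray(C,u,v); return o+d*(z-o[2])/d[2]
def proj(C,P):
    _,K,R,o=C; p=K@(R.T@(np.asarray(P,float)-o)); return p[:2]/p[2]
def tri(C1,p1,C2,p2):
    o1,d1=ray(C1,*p1); o2,d2=ray(C2,*p2)
    A=np.stack([d1,-d2],1); t=np.linalg.lstsq(A,o2-o1,rcond=None)[0]
    a=o1+t[0]*d1;b=o2+t[1]*d2; return (a+b)/2,np.linalg.norm(a-b)
def crop(C,name,x0,y0,w,h,f):
    im=C[0][y0:y0+h,x0:x0+w]; cv2.imwrite("pics/"+name,cv2.resize(im,None,fx=f,fy=f,interpolation=cv2.INTER_CUBIC))
def go(pos,yaw=None,tilt=None):
    """delta in tool axes (m, rotvec) to reach world TCP pos pointing down, jaw (tool y) axis at world angle yaw"""
    s=arm.get_state(); R=Ro.from_quat(s["ee_rot"]).as_matrix(); p=s["eef_pos"]
    if yaw is None: yaw=np.arctan2(R[1,1],R[0,1])
    best=None
    for k in (0,np.pi):
        a=yaw+k; y=np.array([np.cos(a),np.sin(a),0]); z=np.array([0,0,-1.]); x=np.cross(y,z)
        rv=Ro.from_matrix(R.T@np.stack([x,y,z],1)).as_rotvec()
        if best is None or np.linalg.norm(rv)<np.linalg.norm(best): best=rv
    d=R.T@(np.asarray(pos,float)-p)/1000
    return np.round(d,4),np.round(best,4)
def st():
    s=arm.get_state(); R=Ro.from_quat(s["ee_rot"]).as_matrix()
    print("t",round(s["time"],2),"p",np.round(s["eef_pos"],1),"yaw",round(np.arctan2(R[1,1],R[0,1]),4),"x",np.round(R[:,0],3),"z",np.round(R[:,2],3),"F",np.round(s["wrist_force"],1),"w",round(s["gripper_width"],1),"q",np.round(s["q"],2))
E
python3 - <<'E'
from h import *
S=cam("scene"); D=cam("side")
crop(S,"s1.png",190,140,210,200,3.8); crop(D,"d1.png",180,180,210,160,3.8)
for C,n in((S,"scene"),(D,"side")):
    hsv=cv2.cvtColor(C[0],cv2.COLOR_BGR2HSV)
    m=((hsv[...,1]<45)&(hsv[...,2]>150)).astype(np.uint8)
    k,l,stt,ce=cv2.connectedComponentsWithStats(m)
    for i in range(1,k):
        if 25<stt[i,4]<400: print(n,stt[i],np.round(ce[i],1),np.round(onplane(C,*ce[i],30),0))
E
```

```text
scene [134   0  42  13 287] [159.5   4. ] [1194. 1148.   30.]
scene [184  10  21  11  78] [192.2  15.4] [1188.  997.   30.]
scene [365  79  14  65 180] [371.1 112.2] [1008.  245.   30.]
scene [272 125  24   9 121] [283.7 128.1] [823. 418.  30.]
scene [328 126   9  10  44] [331.7 130.6] [880. 303.  30.]
scene [241 130   8   7  31] [243.2 133.1] [749. 500.  30.]
scene [ 37 143  12  23  55] [ 42.8 155. ] [415. 885.  30.]
scene [114 187  29   5  97] [127.7 189.2] [435. 622.  30.]
scene [290 190  31  12 137] [303.2 194.5] [635. 258.  30.]
scene [359 204  13  11  93] [365.2 208.3] [671. 115.  30.]
scene [202 207  16  12 151] [209.5 212.5] [475. 414.  30.]
scene [286 207   7  11  30] [288.8 211.2] [572. 261.  30.]
scene [  0 215  13  31 254] [  4.5 233.2] [195. 762.  30.]
scene [245 227  16  13 160] [252.4 233.1] [476. 298.  30.]
scene [136 236  19  14 209] [144.9 242.4] [334. 483.  30.]
scene [347 238  13   8  51] [352.7 242.1] [567.  99.  30.]
scene [307 247   7   7  30] [310.  249.5] [501. 169.  30.]
scene [318 257  40  17 255] [337.7 266. ] [493. 100.  30.]
scene [226 259  18  15 195] [
[... 1478 characters left out ...]
 [213 197  14   8  82] [219.7 200.6] [332. 488.  30.]
side [235 201   9   7  43] [239.  203.8] [391. 459.  30.]
side [506 226  54  31 107] [534.8 243.1] [1140.  134.   30.]
side [341 231  10  39 220] [344.5 251.5] [649. 166.  30.]
side [318 236  10  44 190] [321.3 260.4] [583. 137.  30.]
side [180 243  11  16  79] [184.7 251. ] [244. 227.  30.]
side [251 244   8   8  31] [255.  248.2] [424. 214.  30.]
side [  0 305  13  19  56] [  6.8 314.1] [-121.   41.   30.]
side [299 315  11   9  46] [304.3 319.5] [509. -62.  30.]
side [  6 317  10  12  37] [ 10.9 323.4] [-101.    9.   30.]
side [172 317  46  24  95] [195.  328.5] [284. -58.  30.]
side [278 332  10   6  31] [283.2 334.5] [461. -99.  30.]
```

View pics/s1.png

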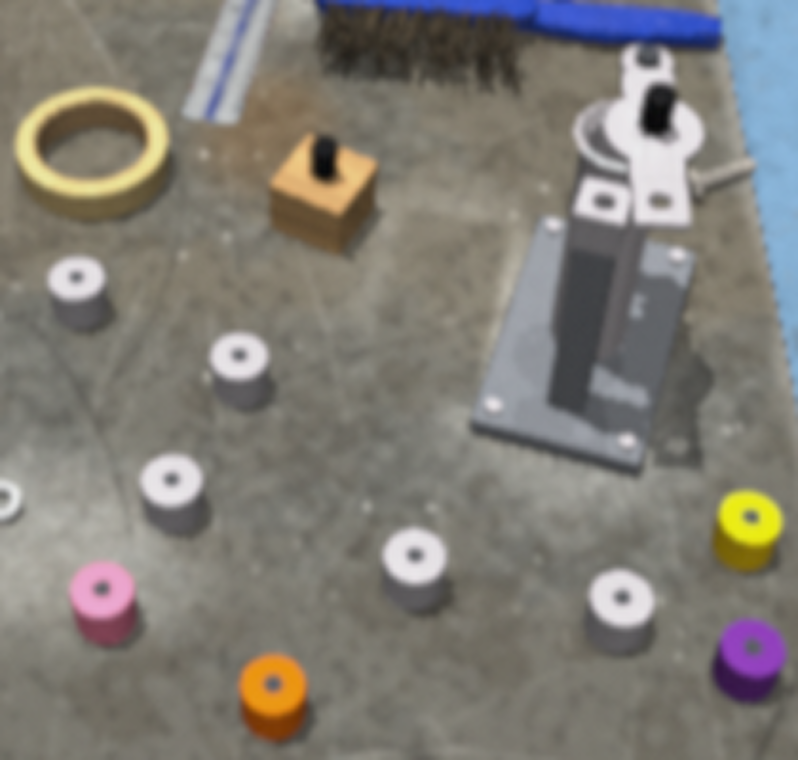

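View pics/d1.png

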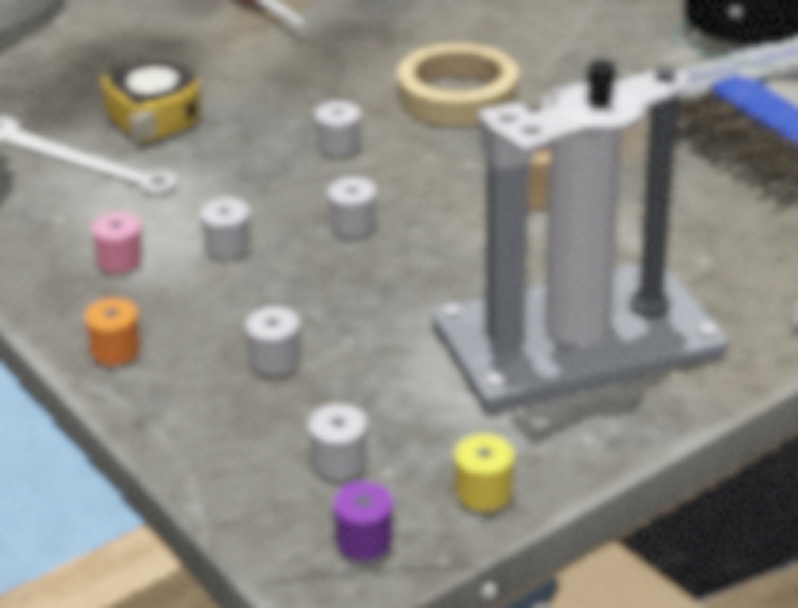

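Run:
```python
from h import *
S=cam("scene"); D=cam("side")
f=lambda p,o:(p[0]/3.8+o[0]-.4,p[1]/3.8+o[1]-.4)
so=(190,140);do=(180,180)
for n,a,b,z in (("lockhole",(603,201),(509,119),181),("coverhole",(661,200),(532,130),187),("knob",(662,90),(601,67),214),("pivot",(649,54),(668,76),187),("pinhead",(325,145),None,66)):
    print(n,onplane(S,*f(a,so),z).round(1), onplane(D,*f(b,do),z).round(1) if b else "", tri(S,f(a,so),D,f(b,do)) if b else "")
# plate corners z=15
for a,b in (((545,218),(440,312)),((693,250),None),((640,462),(490,395)),((473,424),None)):
    print(onplane(S,*f(a,so),15).round(1), onplane(D,*f(b,do),15).round(1) if b else "")
# block top corners
for a in ((315,135),(378,165),(335,207),(271,182)): print("blk",onplane(S,*f(a,so),40).round(1))
for n,a,b in (("A",(77,277),(338,115)),("B",(239,355),(352,190)),("C",(172,479),(225,212)),("D",(414,555),(273,322)),("E",(622,597),(338,422))):
    print(n,onplane(S,*f(a,so),30).round(1),onplane(D,*f(b,do),30).round(1))
for n,b in (("yel",(748,517)),("pur",(753,647)),("pink",(102,588)),("or",(273,684))): print(n,onplane(S,*f(b,so),30).round(1))
```

```text
lockhole [556.9 126.  181. ] [559.3 122.9 181. ] (array([559.78804961, 126.90463286, 178.3879104 ]), np.float64(0.6623197387687041))
coverhole [567.3  99.4 187. ] [568.4  97.8 187. ] (array([568.70673051,  99.76399689, 185.72256868]), np.float64(0.31489232318068405))
knob [613.6 123.6 214. ] [613.2 119.1 214. ] (array([614.77129155, 123.83422918, 211.99746101]), np.float64(1.4066630127301507))
pivot [664.7 149.3 187. ] [663.4 150.6 187. ] (array([662.97621915, 148.7295788 , 188.27236101]), np.float64(0.521631867860508))
pinhead [617.7 324.8  66. ]  
[677.8 199.   15. ] [521.9 161.2  15. ]
[701.1 108.6  15. ] 
[537.3  71.   15. ] [540.5  71.   15. ]
[512.2 163.7  15. ] 
blk [644.6 347.6  40. ]
blk [642.2 300.4  40. ]
blk [597.3 305.3  40. ]
blk [595.  349.9  40. ]
A [476. 413.  30.] [476.5 408.2  30. ]
B [475.7 298.3  30. ] [476.8 297.2  30. ]
C [383.6 283.5  30. ] [384.5 281.1  30. ]
D [409.2 146.6  30. ] [411.  145.3  30. ]
E [442.8  41.2  30. ] [443.8  40.2  30. ]
yel [523.4   3.6  30. ]
pur [450.4 -28.6  30. ]
pink [307.3 276.7  30. ]
or [305.9 170.9  30. ]
```

Run:
```python
from h import *
st(); print(go((600,130,340),1.786))
```

```text
t 0.35 p [159.2 526.3 231.1] yaw 1.277 x [-0.957  0.29   0.   ] z [-0. -0. -1.] F [0.1 0.4 0.3] w 85.3 q [ 1.14  0.33 -0.19  1.05 -0.    1.44]
(array([-0.5367, -0.2518, -0.1088]), array([-4.00e-04, -1.00e-04, -5.09e-01]))
```

Call:
{"name": "send_rows", "arguments": {
  "deltas": [
    [[0, 0, -0.06], [0, 0, 0], 100],
    [[-0.537, -0.252, -0.109], [0, 0, -0.509], 100],
    [[-0.537, -0.252, -0.109], [0, 0, -0.509], 100],
    [[-0.537, -0.252, -0.109], [0, 0, -0.509], 100],
    [[-0.537, -0.252, -0.109], [0, 0, -0.509], 100],
    [[-0.537, -0.252, -0.109], [0, 0, -0.509], 100],
    [[-0.537, -0.252, -0.109], [0, 0, -0.509], 100],
    [[-0.537, -0.252, -0.109], [0, 0, -0.509], 100],
    [[-0.537, -0.252, -0.109], [0, 0, -0.509], 100],
    [[-0.537, -0.252, -0.109], [0, 0, -0.509], 100]
  ]
}}

```text
time: 1.6
eef_pos: [565.7, 160.5, 336.5]
ee_rot: [-0.107, 0.994, -0.0, 0.0]
wrist_force: [0.1, 0.1, -0.1]
gripper_width: 51.8
```

Run:
```python
from h import *
st(); W=cam("wrist"); cv2.imwrite("pics/w1.png",W[0]); st()
```

```text
t 1.6 p [565.7 160.5 336.5] yaw 1.7858 x [-0.977 -0.213 -0.   ] z [ 0. -0. -1.] F [ 0.1  0.1 -0.1] w 51.8 q [ 0.15  0.36  0.12  1.33 -0.   -0.06]
t 1.65 p [571.1 154.7 336. ] yaw 1.7793 x [-0.978 -0.207 -0.003] z [ 0.004 -0.005 -1.   ] F [ 3.7 -2.6 -0.1] w 52.0 q [ 0.14  0.36  0.13  1.33 -0.01 -0.07]
```

View pics/w1.png

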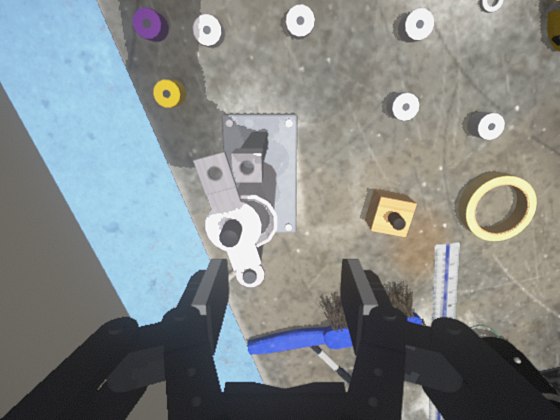

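Call:
{"name": "send_rows", "arguments": {
  "deltas": [
    [[0.05, 0, 0], [0, 0, 0], 100],
    [[0.05, 0, 0], [0, 0, 0], 100],
    [[0.05, 0, 0], [0, 0, 0], 100]
  ]
}}

```text
time: 2.02
eef_pos: [522.6, 144.7, 336.3]
ee_rot: [-0.104, 0.995, -0.002, 0.003]
wrist_force: [0.2, 1.0, -0.4]
gripper_width: 51.9
```

Run:
```python
from h import *
st(); W=cam("wrist"); st(); crop(W,"w2.png",180,90,200,150,4); cv2.imwrite("pics/w2f.png",W[0]); np.save("w2.npy",np.array([W[1],W[2],np.tile(W[3],(3,1))]))
```

```text
t 2.02 p [522.6 144.7 336.3] yaw 1.7794 x [-0.978 -0.207 -0.005] z [ 0.006 -0.004 -1.   ] F [ 0.2  1.  -0.4] w 51.9 q [ 0.14  0.26 -0.01  1.29 -0.01 -0.07]
t 2.08 p [522.9 144.9 336.4] yaw 1.7797 x [-0.978 -0.207 -0.005] z [ 0.006 -0.004 -1.   ] F [0.1 0.1 0.5] w 51.9 q [ 0.14  0.26 -0.01  1.29 -0.01 -0.07]
```

View pics/w2.png

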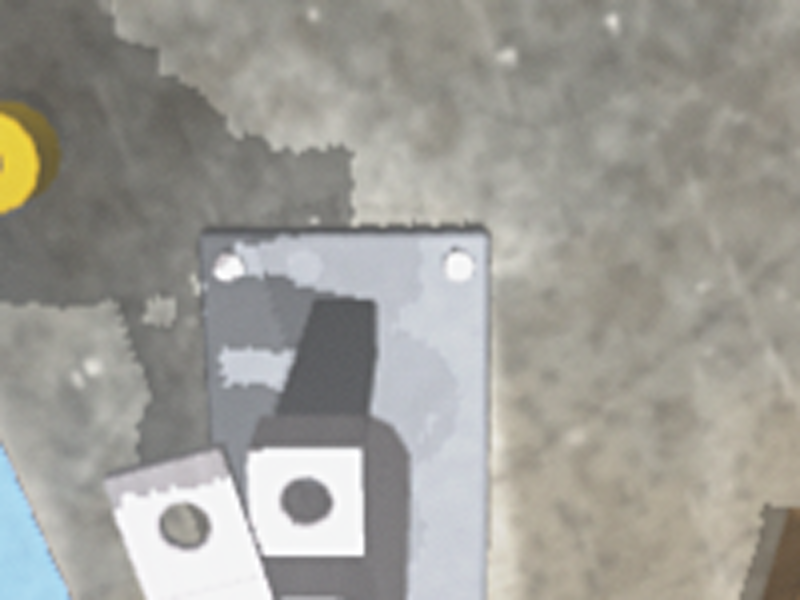

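View pics/w2f.png

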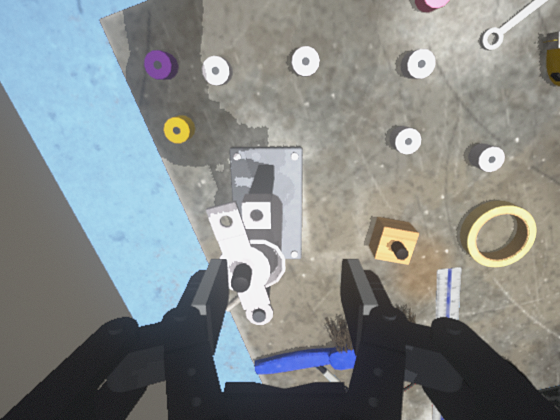

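Run:
```python
from h import *
a=np.load("w2.npy"); im=cv2.imread("pics/w2f.png"); W=(im,a[0],a[1],a[2][0])
g=cv2.cvtColor(im,cv2.COLOR_BGR2GRAY); hsv=cv2.cvtColor(im,cv2.COLOR_BGR2HSV)
# bright rollers
m=((hsv[...,1]<40)&(hsv[...,2]>215)).astype(np.uint8)
k,l,s,ce=cv2.connectedComponentsWithStats(m)
for i in range(1,k):
    if 150<s[i,4]<900:
        x,y,w,h=s[i,:4]; mm=(l==i).astype(np.uint8); c,_=cv2.findContours(mm,cv2.RETR_EXTERNAL,cv2.CHAIN_APPROX_NONE); e=cv2.fitEllipse(c[0])
        print(s[i],np.round(e[0],1),np.round(e[1],1),onplane(W,*e[0],30).round(1))
f=lambda p:(p[0]/4+180-.4,p[1]/4+90-.4)
for n,p,z in (("lockhole",(306,500),181),("lp1",(247,447),181),("lp2",(363,447),181),("lp3",(363,556),181),("lp4",(247,556),181),("coverhole",(185,525),187),("c1",(203,232),15),("c2",(490,228),15),("s1",(229,267),15),("s2",(459,266),15)):
    print(n,onplane(W,*f(p),z).round(1))
print("s3",onplane(W,294.5,255,15).round(1))
for p in ((377,262),(382,219),(418,228),(412,265)): print("blk",onplane(W,*p,40).round(1))
crop(W,"w2b.png",200,190,110,140,5); crop(W,"w2c.png",360,200,80,75,8)
```

```text
[483   0  64  50 596] [508.4  26.3] [17.3 76.9] [326.  370.6  30. ]
[292  46  28  30 572] [305.4  60.7] [26.1 28.7] [411.2 146.4  30. ]
[408  49  27  29 584] [421.2  63.2] [25.7 29.5] [385.1 284.3  30. ]
[204  56  25  29 528] [215.8  70. ] [23.9 29. ] [444.   41.8  30. ]
[396 128  25  26 463] [408.  140.9] [23.3 25.7] [478.  298.8  30. ]
[479 147  26  25 452] [491.4 159. ] [22.  26.7] [478.  414.1  30. ]
[280 150  21 101 792] [290.7 195.3] [18.5 99.9] [582.3 165.4  30. ]
[242 202  29  27 611] [256.4 214.8] [29.4 32.2] [620.4 124.5  30. ]
[438 269  10  47 215] [442.  288.4] [ 9.1 44.9] [679.6 420.5  30. ]
lockhole [559.7 125.6 181. ]
lp1 [549.7 110.  181. ]
lp2 [544.1 136.  181. ]
lp3 [570.9 141.3 181. ]
lp4 [576.6 114.5 181. ]
coverhole [569.2  99.5 187. ]
c1 [537.6  72.1  15. ]
c2 [516.1 167.   15. ]
s1 [547.6  82.7  15. ]
s2 [531.  159.5  15. ]
s3 [678.6 192.3  15. ]
blk [652.  307.3  40. ]
blk [586.6 294.5  40. ]
blk [589.2 347.3  40. ]
blk [646.2 358.   40. ]
```

View pics/w2b.png

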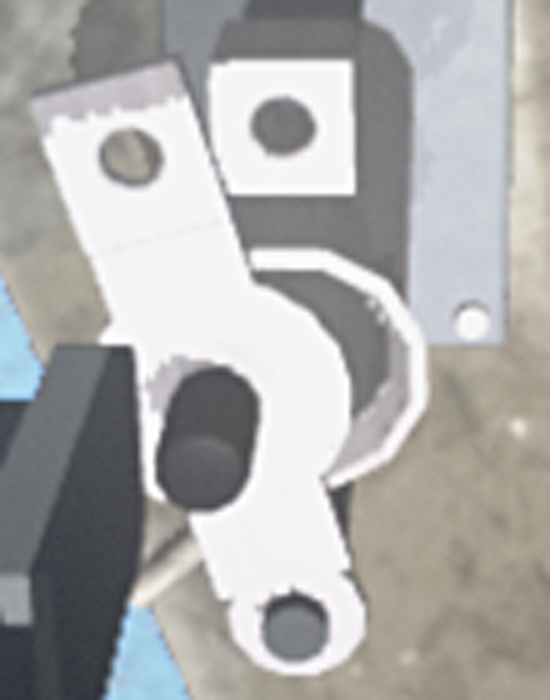

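View pics/w2c.png

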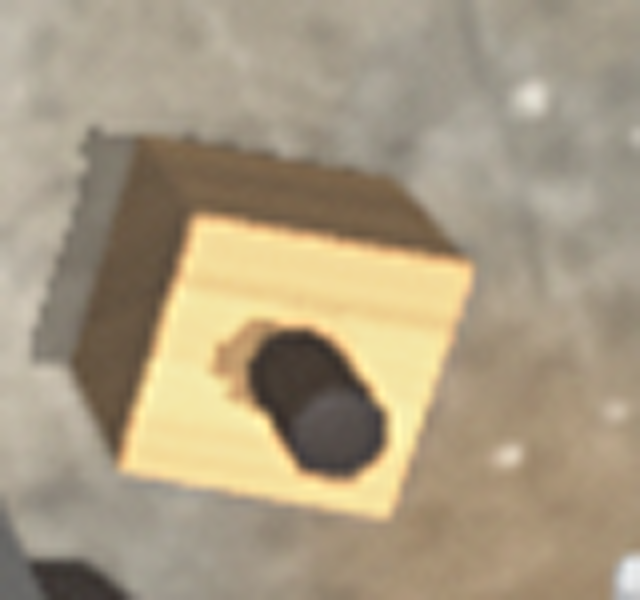

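Run:
```python
from h import *
a=np.load("w2.npy"); W=(None,a[0],a[1],a[2][0])
g=lambda p:(p[0]/5+200-.4,p[1]/5+190-.4); h=lambda p:(p[0]/8+360-.45,p[1]/8+200-.45)
L=onplane(W,*g((283,126)),181);H=onplane(W,*g((131,157)),187)
P=onplane(W,*g((296,628)),187);Kn=onplane(W,*g((204,472)),214)
print("L",L,"H",H,"P",P,"K",Kn)
print("LP",np.linalg.norm((P-L)[:2]),np.arctan2(*(P-L)[[1,0]]),"HP",np.linalg.norm((P-H)[:2]),np.arctan2(*(P-H)[[1,0]]),"KP",np.linalg.norm((P-Kn)[:2]),np.arctan2(*(P-Kn)[[1,0]]))
c=[onplane(W,*h(p),40) for p in ((195,213),(474,262),(390,520),(120,468))]
print("blk",np.round(c,1),np.mean(c,0))
print("pintop",onplane(W,*h((342,430)),66), "base",onplane(W,*h((294,372)),40))
S=cam("scene");
```

```text
L [559.89394098 125.68851035 181.        ] H [569.31222311  99.50407815 187.        ] P [664.80059935 148.02347388 187.        ] K [614.76650032 124.12678507 214.        ]
LP 107.25790211484225 0.2097711433461231 HP 107.1081778350294 0.4701211726300145 KP 55.447838567520385 0.4455741248113937
blk [[596.3 300.3  40. ]
 [595.1 350.5  40. ]
 [646.6 352.6  40. ]
 [646.6 302.   40. ]] [621.16336699 326.36417729  40.        ]
pintop [619.79628443 326.01749553  66.        ] base [621.92792828 326.52181414  40.        ]
```

Run:
```python
from h import *
st(); print(go((614.6,124,265),2.04));print(go((614.6,124,193),2.04))
```

```text
t 2.12 p [523.  145.  336.3] yaw 1.7799 x [-0.978 -0.208 -0.005] z [ 0.006 -0.004 -1.   ] F [-1.   0.1 -1.2] w 51.8 q [ 0.14  0.26 -0.01  1.29 -0.01 -0.07]
(array([-0.0849, -0.0391,  0.0719]), array([-0.0059,  0.0038, -0.2601]))
(array([-0.0846, -0.0387,  0.1439]), array([-0.0059,  0.0038, -0.2601]))
```

Call:
{"name": "send_rows", "arguments": {
  "deltas": [
    [[-0.085, -0.039, 0.05], [-0.006, 0.004, -0.26], 165],
    [[-0.085, -0.039, 0.072], [-0.006, 0.004, -0.26], 165],
    [[-0.085, -0.039, 0.072], [-0.006, 0.004, -0.26], 165],
    [[-0.085, -0.039, 0.072], [-0.006, 0.004, -0.26], 165],
    [[-0.085, -0.039, 0.072], [-0.006, 0.004, -0.26], 165]
  ]
}}

```text
time: 2.75
eef_pos: [614.8, 124.9, 267.0]
ee_rot: [-0.233, 0.973, -0.0, 0.001]
wrist_force: [1.1, -0.7, 0.3]
gripper_width: 30.3
```

Run:
```python
from h import *
st(); W=cam("wrist"); cv2.imwrite("pics/w3.png",W[0]); st(); print(go((614.6,124,193),2.04))
```

```text
t 2.75 p [614.8 124.9 267. ] yaw 2.0406 x [-0.892 -0.453 -0.003] z [ 0.003  0.    -1.   ] F [ 1.1 -0.7  0.3] w 30.3 q [ 0.08  0.45  0.09  1.2   0.   -0.39]
t 2.8 p [614.7 124.8 267.1] yaw 2.0406 x [-0.892 -0.453 -0.003] z [ 0.003  0.    -1.   ] F [ 0.5 -0.2  0.2] w 30.1 q [ 0.08  0.45  0.09  1.2   0.   -0.39]
(array([ 0.0007, -0.0006,  0.0741]), array([-0.001 ,  0.0027,  0.0006]))
```

View pics/w3.png

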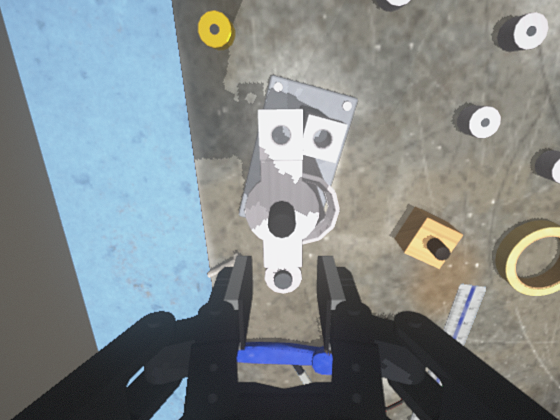

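Call:
{"name": "send_rows", "arguments": {
  "deltas": [
    [[0.0005, -0.0005, 0.045], [-0.001, 0.003, 0], 165],
    [[0.0005, -0.0005, 0.074], [-0.001, 0.003, 0], 165],
    [[0.0005, -0.0005, 0.074], [-0.001, 0.003, 0], 165]
  ]
}}

```text
time: 3.18
eef_pos: [613.1, 124.4, 192.4]
ee_rot: [-0.233, 0.972, 0.0, -0.001]
wrist_force: [-0.6, 0.2, 0.7]
gripper_width: 30.4
```

Call:
{"name": "send_rows", "arguments": {
  "deltas": [
    [[-0.0007, -0.009, 0], [0, 0, -0.17], 165],
    [[-0.003, -0.017, 0], [0, 0, -0.34], 165],
    [[-0.0066, -0.0254, 0], [0, 0, -0.51], 165],
    [[-0.0116, -0.0327, 0], [0, 0, -0.68], 165],
    [[-0.0177, -0.039, 0], [0, 0, -0.85], 165],
    [[-0.0248, -0.0443, 0], [0, 0, -1.02], 165],
    [[-0.0327, -0.0483, 0], [0, 0, -1.19], 165],
    [[-0.041, -0.0508, 0], [0, 0, -1.36], 165],
    [[-0.041, -0.0508, 0], [0, 0, -1.36], 165],
    [[-0.041, -0.0508, 0], [0, 0, -1.36], 165]
  ]
}}

```text
time: 4.42
eef_pos: [673.0, 97.9, 193.7]
ee_rot: [0.792, -0.611, -0.0, 0.0]
wrist_force: [-0.6, 0.5, -0.0]
gripper_width: 30.2
```

Run:
```python
from h import *
st(); S=cam("scene"); cv2.imwrite("pics/s4.png",S[0]); crop(S,"s4c.png",290,120,120,100,6)
```

```text
t 4.42 p [673.   97.9 193.7] yaw -2.8843 x [ 0.255 -0.967 -0.   ] z [-0.001 -0.    -1.   ] F [-0.6  0.5 -0. ] w 30.2 q [ 0.04  0.6   0.14  1.11 -0.   -1.79]
```

View pics/s4c.png

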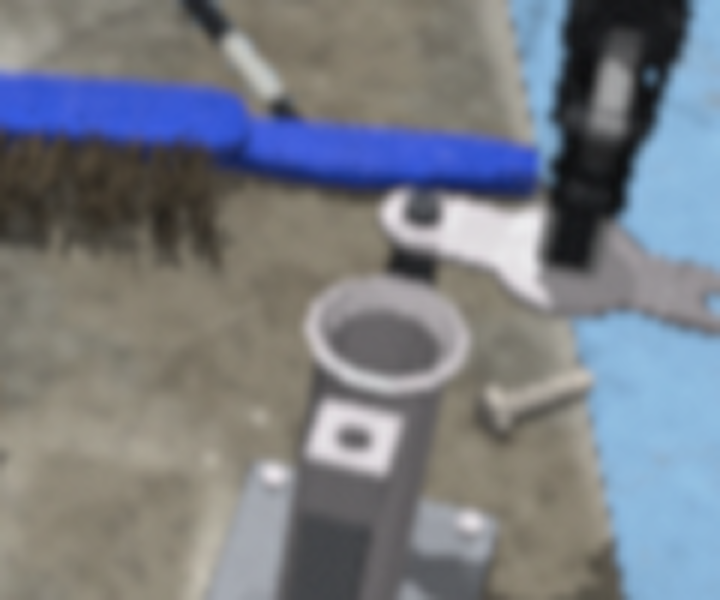

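Run:
```python
from h import *
print(go((673,98,300)),go((540,122,300),1.783))
S=cam("scene"); print(onplane(S,354.3,175.1,180))
```

```text
(array([-1.000e-04, -1.000e-04, -1.066e-01]), array([ 0.0014,  0.0002, -0.    ])) (array([-0.0572,  0.1224, -0.1064]), array([ 1.0000e-03,  1.2000e-03, -1.5252e+00]))
[607.84489956 136.19359474 180.        ]
```

Call:
{"name": "send_rows", "arguments": {
  "deltas": [
    [[0, 0, -0.055], [0, 0, 0], 100],
    [[0, 0, -0.106], [0, 0, 0.1], 100],
    [[-0.057, 0.122, -0.106], [0, 0, 1.616], 100],
    [[-0.057, 0.122, -0.106], [0, 0, 1.616], 100],
    [[-0.057, 0.122, -0.106], [0, 0, 1.616], 100],
    [[-0.057, 0.122, -0.106], [0, 0, 1.616], 100],
    [[-0.057, 0.122, -0.106], [0, 0, 1.616], 100],
    [[-0.057, 0.122, -0.106], [0, 0, 1.616], 100],
    [[-0.057, 0.122, -0.106], [0, 0, 1.616], 100],
    [[-0.057, 0.122, -0.106], [0, 0, 1.616], 100]
  ]
}}

```text
time: 5.78
eef_pos: [540.1, 121.9, 299.7]
ee_rot: [-0.111, 0.994, 0.0, -0.001]
wrist_force: [0.2, 0.5, 0.5]
gripper_width: 52.0
```

Call:
{"name": "send_rows", "arguments": {
  "deltas": [
    [[0, 0, 0], [0, 0, 0.08], 100],
    [[0, 0, 0], [0, 0, 0.08], 100],
    [[0, 0, 0], [0, 0, 0.08], 100]
  ]
}}

```text
time: 6.15
eef_pos: [540.0, 122.0, 299.9]
ee_rot: [-0.071, 0.997, 0.0, -0.001]
wrist_force: [0.2, -0.3, -0.1]
gripper_width: 52.0
```

Run:
```python
from h import *
st(); W=cam("wrist"); cv2.imwrite("pics/w5.png",W[0]); st(); np.save("w5.npy",np.array([W[1],W[2],np.tile(W[3],(3,1))]))
```

```text
t 6.15 p [540.  122.  299.9] yaw 1.7134 x [-0.99  -0.142  0.001] z [-0.001  0.    -1.   ] F [ 0.2 -0.3 -0.1] w 52.0 q [ 0.09  0.3  -0.05  1.22  0.   -0.05]
t 6.2 p [540.  122.  299.9] yaw 1.7133 x [-0.99  -0.142  0.001] z [-0.001  0.    -1.   ] F [0.5 1.3 0.2] w 51.9 q [ 0.09  0.3  -0.05  1.22  0.   -0.05]
```

View pics/w5.png

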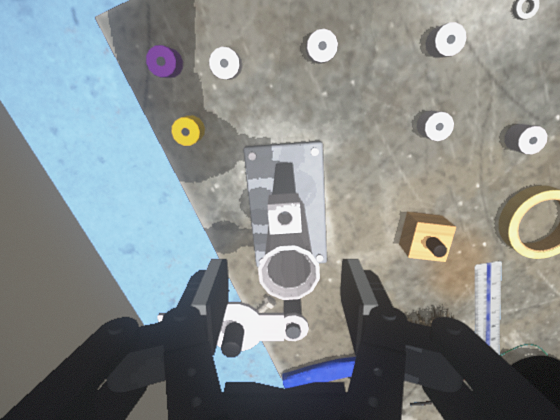

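Run:
```python
from h import *
a=np.load("w5.npy"); im=cv2.imread("pics/w5.png"); W=(im,a[0],a[1],a[2][0])
crop(W,"w5c.png",240,190,100,160,5)
g=cv2.cvtColor(im,cv2.COLOR_BGR2GRAY)
hsv=cv2.cvtColor(im,cv2.COLOR_BGR2HSV)
m=((hsv[...,1]<40)&(hsv[...,2]>195)).astype(np.uint8)
m[:,:230]=0
k,l,s,ce=cv2.connectedComponentsWithStats(m)
for i in range(1,k):
    if s[i,4]>150:
        mm=(l==i).astype(np.uint8); c,_=cv2.findContours(mm,cv2.RETR_EXTERNAL,cv2.CHAIN_APPROX_NONE); c=max(c,key=len)
        if len(c)>=5:
            e=cv2.fitEllipse(c); print(s[i],np.round(e[0],1),np.round(e[1],1),onplane(W,*e[0],30).round(1),onplane(W,*e[0],180).round(1))
```

```text
[ 435    0   76   56 1786] [465.4  20.1] [43.3 81.1] [365.3 294.8  30. ] [398.7 228.1 180. ]
[517   0  23  19 228] [527.5   7.5] [18.5 22.1] [344.3 356.6  30. ] [385.3 267.5 180. ]
[307  29  31  33 727] [322.1  45. ] [29.2 32.5] [411.2 146.4  30. ] [427.9 133.5 180. ]
[230  49   9  29 198] [233.5  63.3] [ 8.6 30.5] [443.4  51.8  30. ] [448.5  73.2 180. ]
[425 112  29  29 600] [439.1 126. ] [25.8 30. ] [477.8 298.8  30. ] [470.5 230.6 180. ]
[257 124  44  19 275] [276.2 134.4] [13.6 38.1] [514.7 109.5  30. ] [493.9 110.  180. ]
[519 126  29  29 578] [532.7 139.8] [24.6 30.3] [477.8 414.3  30. ] [470.4 304.3 180. ]
[ 256  143   80  157 4361] [293.9 222.4] [ 72.8 156.8] [623.4 147.3  30. ] [563.3 134.1 180. ]
[248 178  26  13 227] [261.6 183.5] [11.  29.2] [577.3  99.6  30. ] [533.8 103.7 180. ]
[268 203  34  31 790] [284.4 218.4] [33.1 37.2] [619.6 134.3  30. ] [560.8 125.8 180. ]
[490 261  12  92 757] [494.9 297.9] [  9.6 114. ] [696.8 444.1  30. ] [610.1 323.3 180. ]
[475 264  12  75 566] [481.  291.7] [ 9.4 85.6] [689.8 421.4  30. ] [605.6 308.8 180. ]
[ 230  304   79   68 1925] [269.3 332.1] [51.3 82.4] [799.2 137.6  30. ] [675.3 127.9 180. ]
```

View pics/w5c.png

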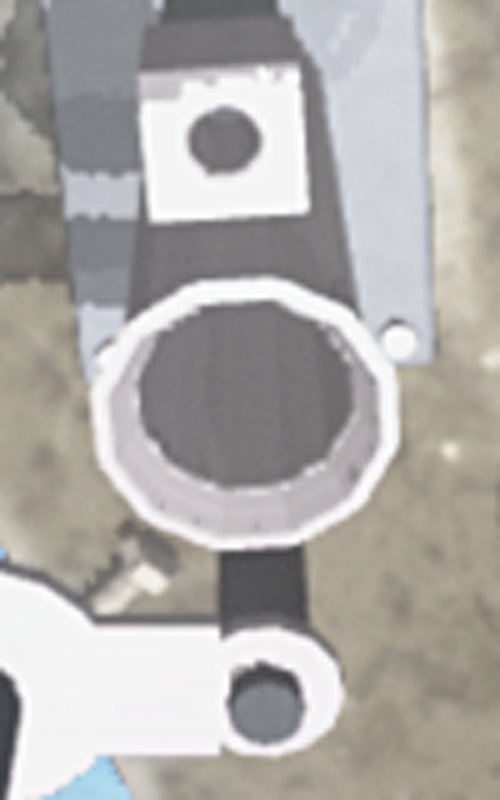

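Run:
```python
from h import *
a=np.load("w5.npy"); W=(None,a[0],a[1],a[2][0])
g=lambda p:(p[0]/5+240-.4,p[1]/5+190-.4)
T=[onplane(W,*g(p),180) for p in ((91,413),(400,413),(246,277),(246,549))]
print(np.round(T,1), (T[0]+T[1])/2,(T[2]+T[3])/2, np.linalg.norm(T[0]-T[1]),np.linalg.norm(T[2]-T[3]))
L=onplane(W,*g((224,141)),181);P=onplane(W,*g((267,700)),188);print(L,P,(L+P)/2,np.linalg.norm((P-L)[:2]),np.arctan2(*(P-L)[[1,0]]))
print(go((411.0,146.5,90)),go((411.0,146.5,18)))
```

```text
[[613.9 110.  180. ]
 [606.4 163.3 180. ]
 [584.3 132.9 180. ]
 [637.6 140.7 180. ]] [610.15030123 136.61346746 180.        ] [610.91298224 136.81246301 180.        ] 53.81238251259487 53.86357856689741
[559.9356918 125.6775848 181.       ] [663.01912076 148.16810826 188.        ] [611.47740628 136.92284653 184.5       ] 105.50837394276273 0.21481163621719854
(array([0.124 , 0.0426, 0.21  ]), array([ 0.0002, -0.0011,  0.    ])) (array([0.1239, 0.0425, 0.282 ]), array([ 0.0002, -0.0011,  0.    ]))
```

Call:
{"name": "send_rows", "arguments": {
  "deltas": [
    [[0.06, 0.02, 0.02], [0, 0, 0], 100],
    [[0.124, 0.0425, 0.07], [0, 0, 0], 100],
    [[0.124, 0.0425, 0.13], [0, 0, 0], 100],
    [[0.124, 0.0425, 0.19], [0, 0, 0], 100],
    [[0.124, 0.0425, 0.24], [0, 0, 0], 100],
    [[0.124, 0.0425, 0.275], [0, 0, 0], 100],
    [[0.124, 0.0425, 0.286], [0, 0, 0], 100],
    [[0.124, 0.0425, 0.286], [0, 0, 0], 100],
    [[0.124, 0.0425, 0.286], [0, 0, 0], 230],
    [[0.124, 0.0425, 0.286], [0, 0, 0], 230]
  ]
}}

```text
time: 7.45
eef_pos: [412.5, 146.6, 15.8]
ee_rot: [-0.071, 0.997, 0.0, 0.001]
wrist_force: [0.0, -0.8, 4.3]
gripper_width: 31.6
```

Call:
{"name": "send_rows", "arguments": {
  "deltas": [
    [[0, 0, 0], [0, 0, 0], 230],
    [[0, 0, 0], [0, 0, 0], 230]
  ]
}}

```text
time: 7.7
eef_pos: [413.3, 146.8, 16.6]
ee_rot: [-0.071, 0.997, 0.0, 0.002]
wrist_force: [0.3, 0.2, -1.4]
gripper_width: 31.3
```

Run:
```python
from h import *
st(); W=cam("wrist"); cv2.imwrite("pics/w6.png",W[0]); print(go((411,146.5,270),1.785),go((610.3,136.5,270),1.785))
```

```text
t 7.7 p [413.3 146.8  16.6] yaw 1.7135 x [-0.99  -0.142 -0.004] z [ 0.004  0.001 -1.   ] F [ 0.3  0.2 -1.4] w 31.3 q [ 0.17  0.41 -0.74  0.41  0.    0.03]
(array([ 1.100e-03,  1.000e-04, -2.537e-01]), array([ 0.0001,  0.0034, -0.0716])) (array([-0.1947, -0.0381, -0.253 ]), array([ 0.0001,  0.0034, -0.0716]))
```

View pics/w6.png

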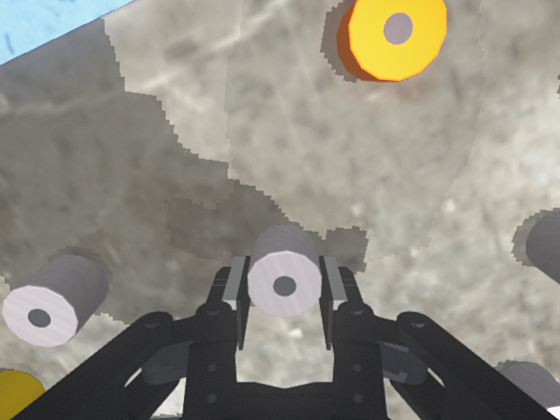

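Run:
```python
from h import *
s=arm.get_state(); C=cam("wrist")
for u,v in ((284,286),): print(onplane(C,u,v,31), s["eef_pos"])
```

```text
[412.10539663 147.19555302  31.        ] [412.96873392 146.73690328  16.31441043]
```

Call:
{"name": "send_rows", "arguments": {
  "deltas": [
    [[0, 0, -0.06], [0, 0, 0], 230],
    [[0, 0, -0.12], [0, 0, 0], 230],
    [[0, 0, -0.18], [0, 0, 0], 230],
    [[-0.05, -0.01, -0.214], [0, 0.003, -0.07], 230],
    [[-0.11, -0.02, -0.214], [0, 0.003, -0.07], 230],
    [[-0.165, -0.03, -0.214], [0, 0.003, -0.07], 230],
    [[-0.195, -0.038, -0.214], [0, 0.003, -0.07], 230],
    [[-0.195, -0.038, -0.214], [0, 0.003, -0.07], 230],
    [[-0.195, -0.038, -0.214], [0, 0.003, -0.07], 230]
  ]
}}

```text
time: 8.93
eef_pos: [609.5, 136.7, 229.9]
ee_rot: [-0.106, 0.994, 0.0, -0.001]
wrist_force: [-0.5, 0.5, -1.2]
gripper_width: 31.6
```

Run:
```python
from h import *
st(); W=cam("wrist"); cv2.imwrite("pics/w7.png",W[0]); S=cam("scene"); crop(S,"s7.png",300,100,120,100,6);print(go((610.3,136.5,182),1.785))
```

```text
t 8.93 p [609.5 136.7 229.9] yaw 1.7835 x [-0.977 -0.211  0.002] z [-0.002 -0.    -1.   ] F [-0.5  0.5 -1.2] w 31.6 q [ 0.1   0.47  0.02  1.12  0.   -0.11]
(array([-0.0009, -0.0006,  0.0486]), array([ 0.0002, -0.0011, -0.0012]))
```

View pics/w7.png

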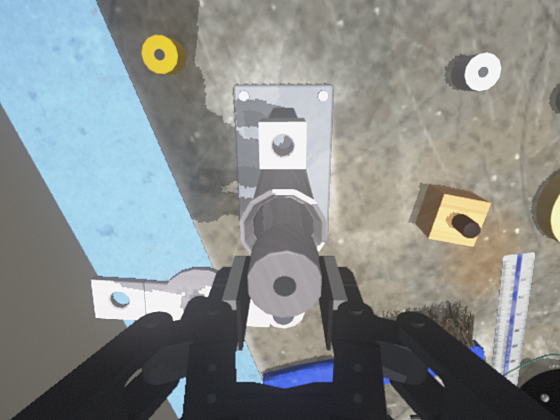

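View pics/s7.png

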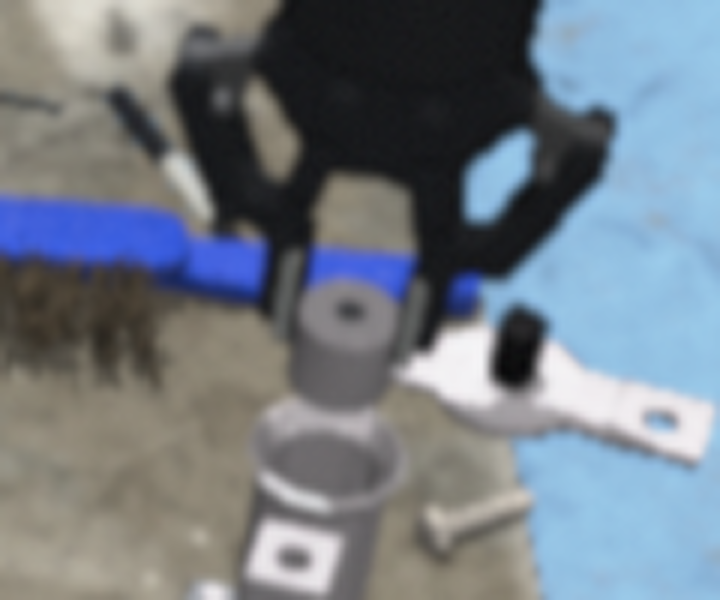

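Call:
{"name": "send_rows", "arguments": {
  "deltas": [
    [[-0.001, -0.0006, 0.03], [0, 0, 0], 230],
    [[-0.001, -0.0006, 0.04], [0, 0, 0], 230],
    [[-0.001, -0.0006, 0.046], [0, 0, 0], 230],
    [[-0.001, -0.0006, 0.046], [0, 0, 0], 230]
  ]
}}

```text
time: 9.52
eef_pos: [610.2, 136.6, 184.9]
ee_rot: [-0.106, 0.994, 0.0, -0.001]
wrist_force: [0.1, -0.0, -0.5]
gripper_width: 31.5
```

Run:
```python
from h import *
st(); S=cam("scene"); crop(S,"s8.png",300,100,120,100,6)
```

```text
t 9.53 p [610.2 136.6 184.9] yaw 1.784 x [-0.977 -0.212  0.001] z [-0.001  0.    -1.   ] F [ 0.1 -0.  -0.5] w 31.5 q [ 0.1   0.5  -0.05  1.02  0.   -0.11]
```

View pics/s8.png

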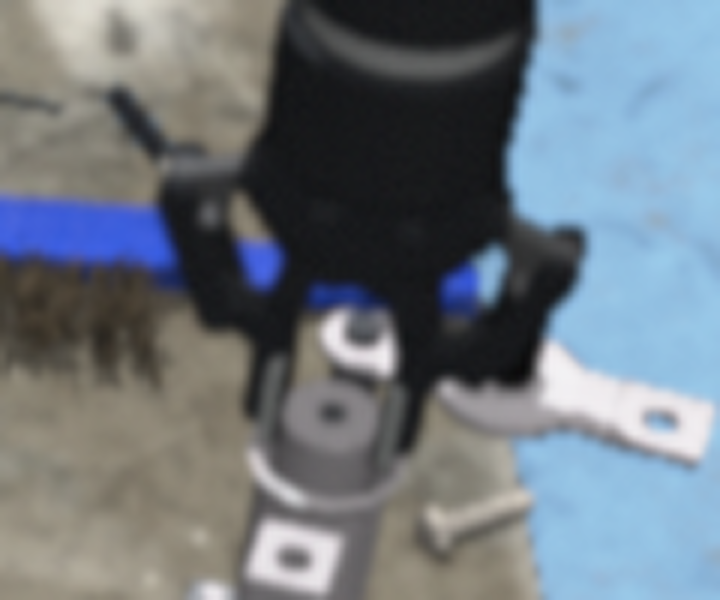

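Entered cleanly with no contact. Lower slightly more, open, then rise.

Call:
{"name": "send_rows", "arguments": {
  "deltas": [
    [[0, 0, 0.003], [0, 0, 0], 230],
    [[0, 0, 0.003], [0, 0, 0], 230],
    [[0, 0, 0.003], [0, 0, 0], 110],
    [[0, 0, 0.003], [0, 0, 0], 110],
    [[0, 0, 0.003], [0, 0, 0], 110],
    [[0, 0, 0], [0, 0, 0], 110],
    [[0, 0, -0.05], [0, 0, 0], 110],
    [[0, 0, -0.06], [0, 0, 0], 110],
    [[0, 0, -0.06], [0, 0, 0], 110]
  ]
}}

```text
time: 10.7
eef_pos: [611.1, 136.7, 246.0]
ee_rot: [-0.106, 0.994, 0.0, 0.001]
wrist_force: [-0.2, 0.4, 0.7]
gripper_width: 48.3
```

Run:
```python
from h import *
st(); S=cam("scene"); D=cam("side"); a=S[0][100:220,290:420]; b=D[0][180:320,270:400]
cv2.imwrite("pics/s9.png",np.hstack([cv2.resize(a,(390,360)),cv2.resize(b,(390,420))[:360]])); cv2.imwrite("pics/s9f.png",S[0]); cv2.imwrite("pics/w9.png",cam("wrist")[0])
print(go((445,41.5,240),1.785),go((445,41.5,14),1.785))
```

```text
t 10.7 p [611.1 136.7 246. ] yaw 1.784 x [-0.977 -0.212 -0.001] z [ 0.001  0.    -1.   ] F [-0.2  0.4  0.7] w 48.3 q [ 0.1   0.46  0.05  1.16  0.   -0.11]
(array([ 0.181 , -0.058 ,  0.0042]), array([ 0.0005, -0.0032, -0.0011])) (array([ 0.1803, -0.0582,  0.2302]), array([ 0.0005, -0.0032, -0.0011]))
```

View pics/s9.png

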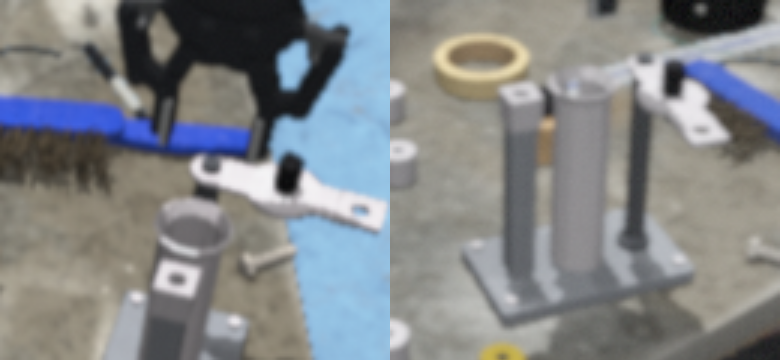

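View pics/w9.png

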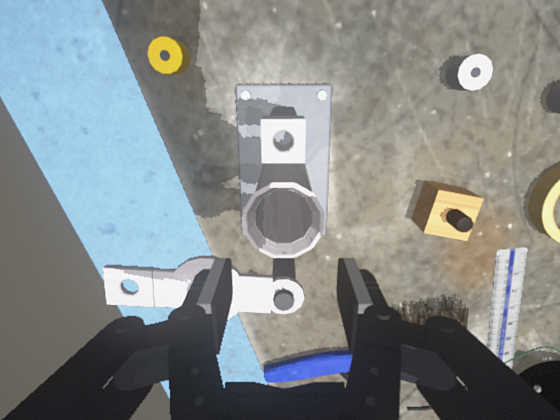

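```bash
cat >> h.py <<'E'
def rollers(C=None):
    C=C or cam("scene"); hsv=cv2.cvtColor(C[0],cv2.COLOR_BGR2HSV)
    m=((hsv[...,1]<45)&(hsv[...,2]>150)).astype(np.uint8)
    k,l,s,ce=cv2.connectedComponentsWithStats(m); out=[]
    for i in range(1,k):
        if 110<s[i,4]<260 and 13<=s[i,2]<=22 and 10<=s[i,3]<=18:
            p=onplane(C,*ce[i],30)
            if 250<p[0]<700 and -150<p[1]<480: out.append(np.round([*ce[i],*(p[:2])],1))
    return out
E
python3 - <<'E'
from h import *
print(rollers())
E
```

```text
[array([348.8, 192.4, 697.1, 168.8]), array([209.2, 212.3, 475.8, 414.7]), array([252.3, 232.9, 475.7, 298.7]), array([353.6, 296.8, 442.9,  40.5])]
```

View pics/s9f.png

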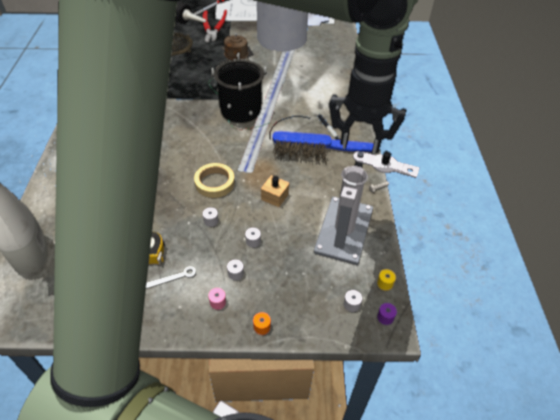

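Call:
{"name": "send_rows", "arguments": {
  "deltas": [
    [[0.06, -0.02, 0.0], [0, -0.003, 0], 110],
    [[0.12, -0.04, 0.0], [0, -0.003, 0], 110],
    [[0.18, -0.058, 0.03], [0, -0.003, 0], 110],
    [[0.181, -0.058, 0.09], [0, -0.003, 0], 110],
    [[0.181, -0.058, 0.15], [0, -0.003, 0], 110],
    [[0.181, -0.058, 0.2], [0, -0.003, 0], 110],
    [[0.181, -0.058, 0.225], [0, -0.003, 0], 110],
    [[0.181, -0.058, 0.232], [0, -0.003, 0], 110],
    [[0.181, -0.058, 0.232], [0, -0.003, 0], 110]
  ]
}}

```text
time: 12.02
eef_pos: [444.0, 41.5, 12.1]
ee_rot: [-0.106, 0.994, 0.0, -0.001]
wrist_force: [-0.4, -0.4, 0.1]
gripper_width: 48.6
```

Call:
{"name": "send_rows", "arguments": {
  "deltas": [
    [[0, 0, 0], [0, 0, 0], 230],
    [[0, 0, 0], [0, 0, 0], 230],
    [[0, 0, 0], [0, 0, 0], 230],
    [[0, 0, 0], [0, 0, 0], 230]
  ]
}}

```text
time: 12.52
eef_pos: [445.0, 41.4, 13.4]
ee_rot: [-0.106, 0.994, 0.0, 0.001]
wrist_force: [-1.2, -0.1, 7.4]
gripper_width: 31.9
```

Run:
```python
from h import *
st(); W=cam("wrist"); cv2.imwrite("pics/w10.png",W[0]); print(go((610.8,136.5,230),1.785)); print(onplane(W,284,286,31))
```

```text
t 12.53 p [445.   41.4  13.4] yaw 1.784 x [-0.977 -0.212 -0.001] z [ 0.001  0.    -1.   ] F [-1.2 -0.1  7.4] w 31.9 q [-0.07  0.43 -0.72  0.42  0.   -0.29]
(array([-0.1824,  0.0578, -0.2164]), array([-0.   ,  0.001, -0.001]))
[442.35761052  41.41477601  31.        ]
```

View pics/w10.png

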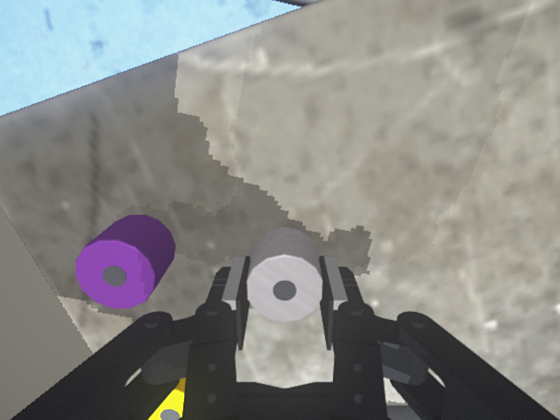

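Call:
{"name": "send_rows", "arguments": {
  "deltas": [
    [[0, 0, -0.06], [0, 0, 0], 230],
    [[0, 0, -0.12], [0, 0, 0], 230],
    [[0, 0, -0.18], [0, 0, 0], 230],
    [[-0.05, 0.015, -0.217], [0, 0, 0], 230],
    [[-0.1, 0.03, -0.217], [0, 0, 0], 230],
    [[-0.15, 0.045, -0.217], [0, 0, 0], 230],
    [[-0.182, 0.058, -0.217], [0, 0, 0], 230],
    [[-0.182, 0.058, -0.217], [0, 0, 0], 230],
    [[-0.182, 0.058, -0.217], [0, 0, 0], 230]
  ]
}}

```text
time: 13.7
eef_pos: [609.6, 136.4, 230.6]
ee_rot: [-0.106, 0.994, -0.0, 0.0]
wrist_force: [0.1, -0.4, -0.5]
gripper_width: 31.4
```

Run:
```python
from h import *
st(); print(go((610.3,136.5,183),1.785)); W=cam("wrist"); cv2.imwrite("pics/w11.png",W[0])
```

```text
t 13.7 p [609.6 136.4 230.6] yaw 1.7841 x [-0.977 -0.212 -0.   ] z [ 0. -0. -1.] F [ 0.1 -0.4 -0.5] w 31.4 q [ 0.1   0.47  0.02  1.12 -0.   -0.11]
(array([-0.0007, -0.    ,  0.0476]), array([-0.0001,  0.0001, -0.0009]))
```

View pics/w11.png

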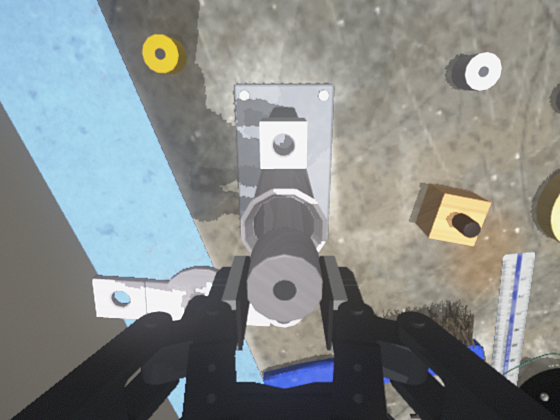

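Same geometry as the first roller: its mark is at (285,290), above the rim centred at u≈284. Lower and release, and then rise.

Call:
{"name": "send_rows", "arguments": {
  "deltas": [
    [[-0.0007, 0, 0.03], [0, 0, 0], 230],
    [[-0.0007, 0, 0.04], [0, 0, 0], 230],
    [[-0.0007, 0, 0.048], [0, 0, 0], 230],
    [[-0.0007, 0, 0.048], [0, 0, 0], 230],
    [[-0.0007, 0, 0.048], [0, 0, 0], 110],
    [[-0.0007, 0, 0.048], [0, 0, 0], 110],
    [[-0.0007, 0, 0.048], [0, 0, 0], 110],
    [[0, 0, 0.04], [0, 0, 0], 110],
    [[0, 0, 0], [0, 0, 0], 110],
    [[0, 0, -0.01], [0, 0, 0], 110]
  ]
}}

```text
time: 15.0
eef_pos: [611.0, 136.3, 244.1]
ee_rot: [-0.106, 0.994, -0.0, 0.003]
wrist_force: [-0.2, -0.3, -0.5]
gripper_width: 48.1
```

Run:
```python
from h import *
st(); S=cam("scene");print(rollers(S)); cv2.imwrite("pics/s12.png",S[0][100:340,180:420].repeat(2,0).repeat(2,1)); cv2.imwrite("pics/w12.png",cam("wrist")[0])
print(go((477.5,299,240),1.785),go((477.5,299,12),1.785))
```

```text
t 15.0 p [611.  136.3 244.1] yaw 1.7838 x [-0.977 -0.211 -0.005] z [ 0.005  0.    -1.   ] F [-0.2 -0.3 -0.5] w 48.1 q [ 0.1   0.46  0.04  1.15 -0.   -0.11]
[array([348.7, 192.4, 697.2, 168.9]), array([209.3, 212.3, 475.7, 414.6]), array([252.3, 232.9, 475.7, 298.8])]
(array([0.0955, 0.1871, 0.0021]), array([-0.0005,  0.0036, -0.0012])) (array([0.0963, 0.1873, 0.2301]), array([-0.0005,  0.0036, -0.0012]))
```

View pics/s12.png

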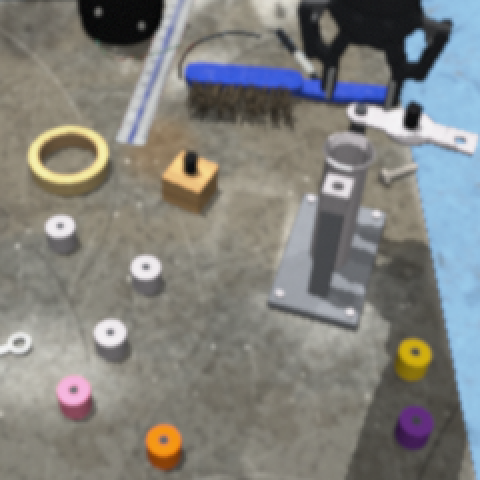

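View pics/w12.png

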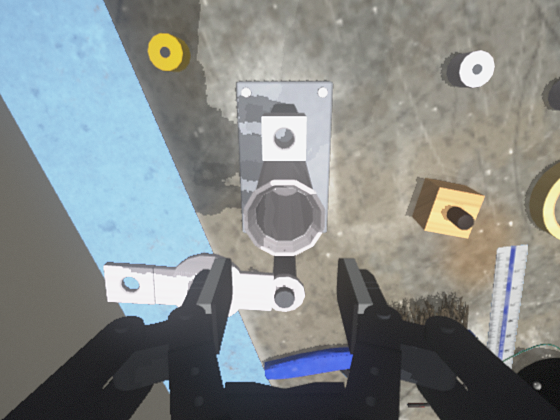

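Call:
{"name": "send_rows", "arguments": {
  "deltas": [
    [[0.03, 0.054, 0.0], [0, 0.003, 0], 110],
    [[0.055, 0.108, 0.0], [0, 0.003, 0], 110],
    [[0.08, 0.16, 0.02], [0, 0.003, 0], 110],
    [[0.096, 0.187, 0.07], [0, 0.003, 0], 110],
    [[0.096, 0.187, 0.13], [0, 0.003, 0], 110],
    [[0.096, 0.187, 0.19], [0, 0.003, 0], 110],
    [[0.096, 0.187, 0.22], [0, 0.003, 0], 110],
    [[0.096, 0.187, 0.229], [0, 0.003, 0], 110],
    [[0.096, 0.187, 0.229], [0, 0.003, 0], 110]
  ]
}}

```text
time: 16.23
eef_pos: [477.6, 298.6, 12.8]
ee_rot: [-0.106, 0.994, -0.0, -0.0]
wrist_force: [-0.3, -0.3, 0.5]
gripper_width: 48.4
```

Call:
{"name": "send_rows", "arguments": {
  "deltas": [
    [[0, 0, 0], [0, 0, 0], 230],
    [[0, 0, 0], [0, 0, 0], 230],
    [[0, 0, 0], [0, 0, 0], 230],
    [[0, 0, 0], [0, 0, 0], 230]
  ]
}}

```text
time: 16.73
eef_pos: [479.0, 299.2, 14.6]
ee_rot: [-0.106, 0.994, 0.0, 0.001]
wrist_force: [-0.6, -0.3, 6.9]
gripper_width: 31.3
```

Run:
```python
from h import *
st(); W=cam("wrist"); cv2.imwrite("pics/w13.png",W[0]); print(go((610.6,136.5,230),1.785))
```

```text
t 16.73 p [479.  299.2  14.6] yaw 1.7837 x [-0.977 -0.211 -0.003] z [ 0.003  0.001 -1.   ] F [-0.6 -0.3  6.9] w 31.3 q [ 0.43  0.58 -0.41  0.57 -0.    0.22]
(array([-0.0949, -0.1869, -0.2151]), array([-0.0001,  0.003 , -0.0014]))
```

View pics/w13.png

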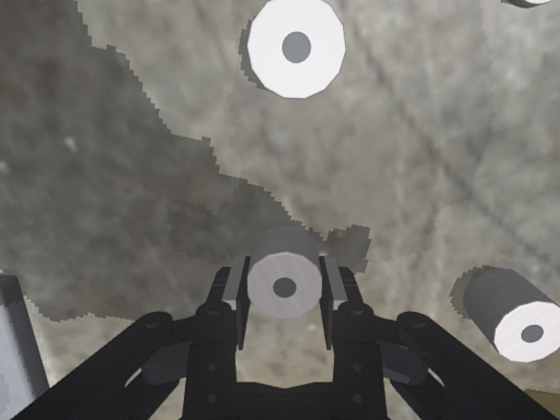

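Call:
{"name": "send_rows", "arguments": {
  "deltas": [
    [[0, 0, -0.06], [0, 0, 0], 230],
    [[0, 0, -0.12], [0, 0, 0], 230],
    [[0, 0, -0.18], [0, 0, 0], 230],
    [[-0.02, -0.04, -0.216], [0, 0.003, 0], 230],
    [[-0.045, -0.09, -0.216], [0, 0.003, 0], 230],
    [[-0.07, -0.14, -0.216], [0, 0.003, 0], 230],
    [[-0.095, -0.187, -0.216], [0, 0.003, 0], 230],
    [[-0.095, -0.187, -0.216], [0, 0.003, 0], 230],
    [[-0.095, -0.187, -0.216], [0, 0.003, 0], 230]
  ]
}}

```text
time: 17.9
eef_pos: [610.3, 136.4, 230.8]
ee_rot: [-0.106, 0.994, 0.0, -0.0]
wrist_force: [-0.3, 0.4, -0.3]
gripper_width: 31.6
```

Run:
```python
from h import *
st(); print(go((610.3,136.5,183),1.785)); W=cam("wrist"); cv2.imwrite("pics/w14.png",W[0])
```

```text
t 17.9 p [610.3 136.4 230.8] yaw 1.7831 x [-0.978 -0.211  0.001] z [-0.001  0.    -1.   ] F [-0.3  0.4 -0.3] w 31.6 q [ 0.1   0.47  0.02  1.12  0.   -0.11]
(array([-0.0001,  0.0001,  0.0478]), array([ 0.0004, -0.0007, -0.0019]))
```

View pics/w14.png

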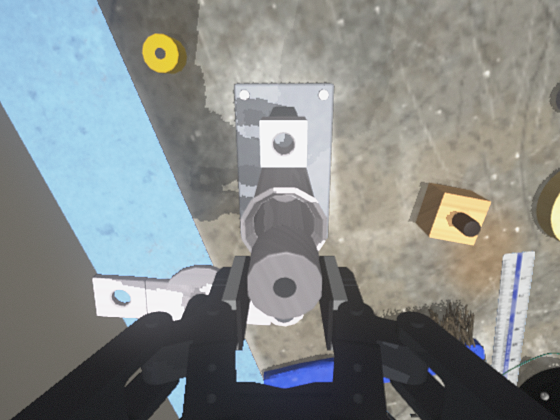

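Call:
{"name": "send_rows", "arguments": {
  "deltas": [
    [[0, 0, 0.03], [0, 0, 0], 230],
    [[0, 0, 0.04], [0, 0, 0], 230],
    [[0, 0, 0.048], [0, 0, 0], 230],
    [[0, 0, 0.048], [0, 0, 0], 230],
    [[0, 0, 0.048], [0, 0, 0], 110],
    [[0, 0, 0.048], [0, 0, 0], 110],
    [[0, 0, 0.048], [0, 0, 0], 110],
    [[0, 0, 0.04], [0, 0, 0], 110],
    [[0, 0, 0], [0, 0, 0], 110],
    [[0, 0, -0.01], [0, 0, 0], 110]
  ]
}}

```text
time: 19.2
eef_pos: [611.6, 137.2, 244.3]
ee_rot: [-0.107, 0.994, 0.0, 0.002]
wrist_force: [0.2, -0.4, -0.0]
gripper_width: 48.6
```

Run:
```python
from h import *
st(); S=cam("scene");print(rollers(S)); cv2.imwrite("pics/s15.png",S[0][100:340,180:420].repeat(2,0).repeat(2,1)); cv2.imwrite("pics/w15.png",cam("wrist")[0])
print(go((385,284.5,240),1.785),go((385,284.5,13),1.785))
```

```text
t 19.2 p [611.6 137.2 244.3] yaw 1.7843 x [-0.977 -0.212 -0.004] z [ 0.004  0.001 -1.   ] F [ 0.2 -0.4 -0. ] w 48.6 q [ 0.1   0.46  0.04  1.15  0.   -0.11]
[array([348.8, 192.4, 697.1, 168.8]), array([209.3, 212.3, 475.7, 414.6])]
(array([0.1897, 0.1919, 0.0022]), array([ 0.    ,  0.0027, -0.0008])) (array([0.1903, 0.1919, 0.2292]), array([ 0.    ,  0.0027, -0.0008]))
```

View pics/s15.png

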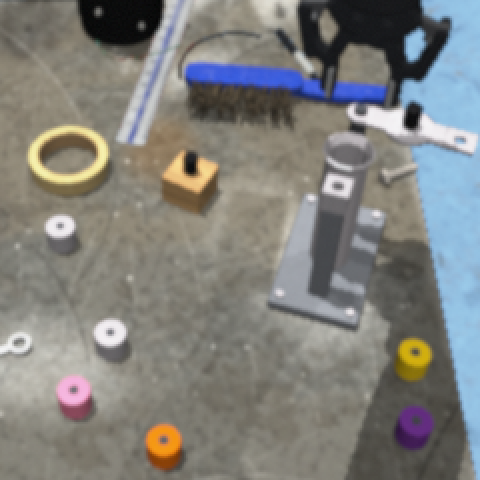

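View pics/w15.png

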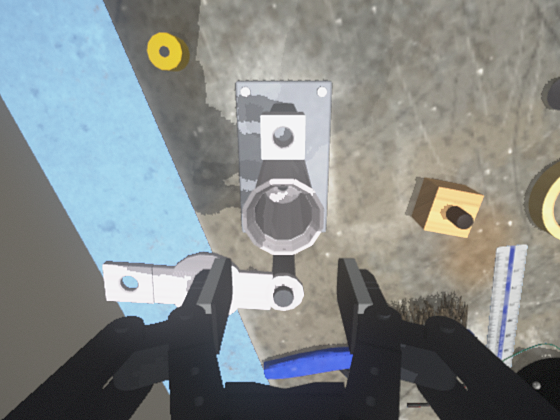

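Call:
{"name": "send_rows", "arguments": {
  "deltas": [
    [[0.04, 0.04, 0.0], [0, 0.003, 0], 110],
    [[0.08, 0.08, 0.0], [0, 0.003, 0], 110],
    [[0.12, 0.12, 0.0], [0, 0.003, 0], 110],
    [[0.16, 0.16, 0.02], [0, 0.003, 0], 110],
    [[0.19, 0.192, 0.07], [0, 0.003, 0], 110],
    [[0.19, 0.192, 0.13], [0, 0.003, 0], 110],
    [[0.19, 0.192, 0.19], [0, 0.003, 0], 110],
    [[0.19, 0.192, 0.22], [0, 0.003, 0], 110],
    [[0.19, 0.192, 0.23], [0, 0.003, 0], 110],
    [[0.19, 0.192, 0.23], [0, 0.003, 0], 110]
  ]
}}

```text
time: 20.55
eef_pos: [384.9, 284.4, 11.9]
ee_rot: [-0.106, 0.994, -0.0, -0.001]
wrist_force: [-0.2, -0.6, 0.3]
gripper_width: 48.6
```

Call:
{"name": "send_rows", "arguments": {
  "deltas": [
    [[0, 0, 0], [0, 0, 0], 230],
    [[0, 0, 0], [0, 0, 0], 230],
    [[0, 0, 0], [0, 0, 0], 230],
    [[0, 0, 0], [0, 0, 0], 230]
  ]
}}

```text
time: 21.05
eef_pos: [386.0, 284.9, 13.4]
ee_rot: [-0.106, 0.994, 0.0, 0.001]
wrist_force: [-1.6, -0.9, 7.9]
gripper_width: 31.8
```

Run:
```python
from h import *
st(); W=cam("wrist"); cv2.imwrite("pics/w16.png",W[0]); print(go((610.6,136.5,230),1.785))
```

```text
t 21.05 p [386.  284.9  13.4] yaw 1.784 x [-0.977 -0.212 -0.001] z [ 0.001  0.    -1.   ] F [-1.6 -0.9  7.9] w 31.8 q [ 0.48  0.47 -0.64  0.46 -0.    0.27]
(array([-0.1884, -0.1925, -0.2164]), array([ 0.0002,  0.0013, -0.0009]))
```

View pics/w16.png

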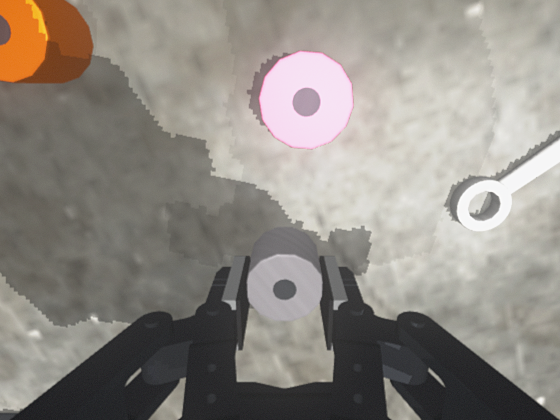

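Call:
{"name": "send_rows", "arguments": {
  "deltas": [
    [[0, 0, -0.06], [0, 0, 0], 230],
    [[0, 0, -0.12], [0, 0, 0], 230],
    [[0, 0, -0.18], [0, 0, 0], 230],
    [[-0.035, -0.035, -0.217], [0, 0.001, 0], 230],
    [[-0.075, -0.075, -0.217], [0, 0.001, 0], 230],
    [[-0.115, -0.115, -0.217], [0, 0.001, 0], 230],
    [[-0.155, -0.158, -0.217], [0, 0.001, 0], 230],
    [[-0.1885, -0.1925, -0.217], [0, 0.001, 0], 230],
    [[-0.1885, -0.1925, -0.217], [0, 0.001, 0], 230],
    [[-0.1885, -0.1925, -0.217], [0, 0.001, 0], 230]
  ]
}}

```text
time: 22.35
eef_pos: [610.1, 136.6, 230.7]
ee_rot: [-0.106, 0.994, 0.0, -0.0]
wrist_force: [0.1, 0.7, -1.4]
gripper_width: 31.9
```

Run:
```python
from h import *
st(); print(go((610.3,136.5,183),1.785)); W=cam("wrist"); cv2.imwrite("pics/w17.png",W[0])
```

```text
t 22.35 p [610.1 136.6 230.7] yaw 1.7837 x [-0.977 -0.211  0.   ] z [-0.     0.001 -1.   ] F [ 0.1  0.7 -1.4] w 31.9 q [ 0.1   0.47  0.02  1.12  0.   -0.11]
(array([-0.0002, -0.0001,  0.0477]), array([ 0.0007, -0.0004, -0.0013]))
```

View pics/w17.png

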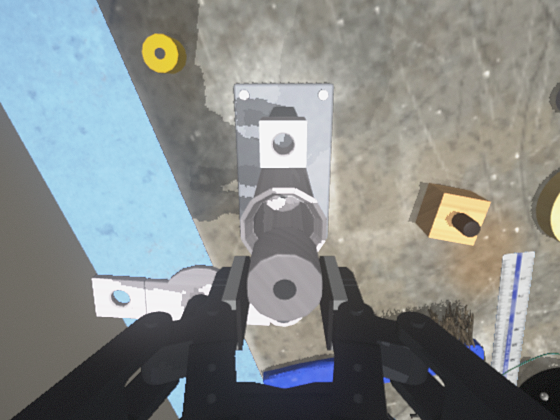

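Call:
{"name": "send_rows", "arguments": {
  "deltas": [
    [[0, 0, 0.03], [0, 0, 0], 230],
    [[0, 0, 0.04], [0, 0, 0], 230],
    [[0, 0, 0.048], [0, 0, 0], 230],
    [[0, 0, 0.048], [0, 0, 0], 230],
    [[0, 0, 0.048], [0, 0, 0], 110],
    [[0, 0, 0.048], [0, 0, 0], 110],
    [[0, 0, 0.048], [0, 0, 0], 110],
    [[0, 0, 0.04], [0, 0, 0], 110],
    [[0, 0, 0], [0, 0, 0], 110],
    [[0, 0, -0.01], [0, 0, 0], 110]
  ]
}}

```text
time: 23.65
eef_pos: [611.3, 137.2, 244.1]
ee_rot: [-0.107, 0.994, 0.0, 0.002]
wrist_force: [0.1, -0.9, 0.4]
gripper_width: 48.5
```

Run:
```python
from h import *
st(); S=cam("scene");print(rollers(S)); cv2.imwrite("pics/s18.png",S[0][100:340,180:420].repeat(2,0).repeat(2,1)); cv2.imwrite("pics/w18.png",cam("wrist")[0])
print(go((477.8,414.5,240),1.785),go((477.8,414.5,13),1.785))
print("tape",onplane(S,214.5,177,25))
```

```text
t 23.65 p [611.3 137.2 244.1] yaw 1.7847 x [-0.977 -0.212 -0.005] z [ 0.004  0.001 -1.   ] F [ 0.1 -0.9  0.4] w 48.5 q [ 0.1   0.46  0.04  1.15  0.   -0.11]
[array([348.8, 192.4, 697.1, 168.8]), array([209.3, 212.3, 475.7, 414.6])]
(array([0.0711, 0.2992, 0.0024]), array([ 0.0003,  0.003 , -0.0003])) (array([0.0717, 0.2992, 0.2294]), array([ 0.0003,  0.003 , -0.0003]))
tape [578.69970769 473.04921696  25.        ]
```

View pics/s18.png

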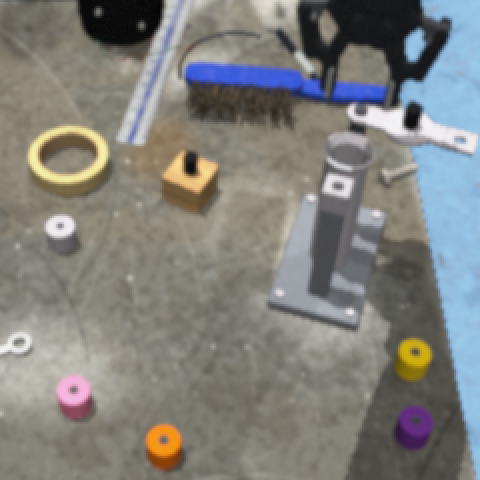

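View pics/w18.png

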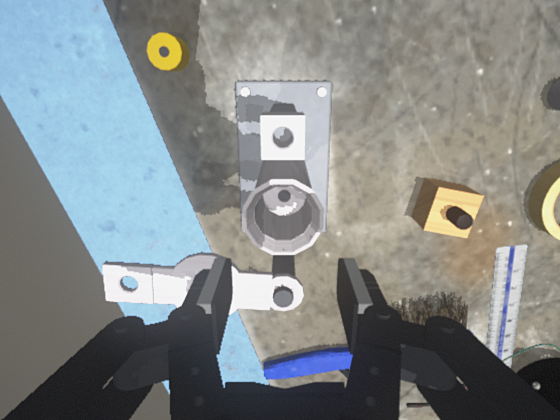

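Call:
{"name": "send_rows", "arguments": {
  "deltas": [
    [[0.014, 0.06, 0.0], [0, 0.003, 0], 110],
    [[0.028, 0.12, 0.0], [0, 0.003, 0], 110],
    [[0.042, 0.18, 0.0], [0, 0.003, 0], 110],
    [[0.057, 0.24, 0.0], [0, 0.003, 0], 110],
    [[0.0717, 0.299, 0.02], [0, 0.003, 0], 110],
    [[0.0717, 0.299, 0.08], [0, 0.003, 0], 110],
    [[0.0717, 0.299, 0.14], [0, 0.003, 0], 110],
    [[0.0717, 0.299, 0.2], [0, 0.003, 0], 110],
    [[0.0717, 0.299, 0.229], [0, 0.003, 0], 110],
    [[0.0717, 0.299, 0.229], [0, 0.003, 0], 110]
  ]
}}

```text
time: 25.0
eef_pos: [474.9, 412.3, 9.6]
ee_rot: [-0.107, 0.994, -0.002, -0.003]
wrist_force: [-0.0, -0.9, -1.1]
gripper_width: 48.5
```

Call:
{"name": "send_rows", "arguments": {
  "deltas": [
    [[0, 0, 0], [0, 0, 0], 110],
    [[0, 0, 0], [0, 0, 0], 230],
    [[0, 0, 0], [0, 0, 0], 230],
    [[0, 0, 0], [0, 0, 0], 230],
    [[0, 0, 0], [0, 0, 0], 230]
  ]
}}

```text
time: 25.62
eef_pos: [475.9, 412.9, 11.3]
ee_rot: [-0.107, 0.994, -0.001, -0.002]
wrist_force: [-1.7, -0.9, 6.3]
gripper_width: 31.6
```

Run:
```python
from h import *
st(); W=cam("wrist"); cv2.imwrite("pics/w19.png",W[0]); print(go((610.6,136.5,230),1.785))
```

```text
t 25.62 p [475.9 412.9  11.3] yaw 1.7847 x [-0.977 -0.212  0.005] z [-0.004 -0.003 -1.   ] F [-1.7 -0.9  6.3] w 31.6 q [ 0.6   0.69 -0.21  0.68  0.    0.38]
(array([-0.072 , -0.2991, -0.2186]), array([-0.0016, -0.0045, -0.0003]))
```

View pics/w19.png

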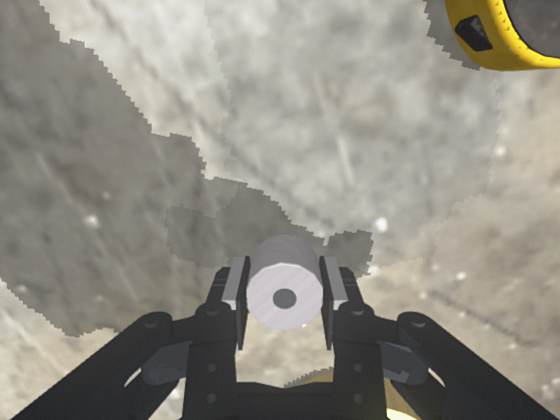

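Call:
{"name": "send_rows", "arguments": {
  "deltas": [
    [[0, 0, -0.06], [0, 0, 0], 230],
    [[0, 0, -0.12], [0, 0, 0], 230],
    [[0, 0, -0.18], [0, 0, 0], 230],
    [[-0.012, -0.05, -0.219], [-0.0016, -0.0045, 0], 230],
    [[-0.026, -0.11, -0.219], [-0.0016, -0.0045, 0], 230],
    [[-0.04, -0.17, -0.219], [-0.0016, -0.0045, 0], 230],
    [[-0.054, -0.23, -0.219], [-0.0016, -0.0045, 0], 230],
    [[-0.0705, -0.299, -0.219], [-0.0016, -0.0045, 0], 230],
    [[-0.0705, -0.299, -0.219], [-0.0016, -0.0045, 0], 230],
    [[-0.0705, -0.299, -0.219], [-0.0016, -0.0045, 0], 230]
  ]
}}

```text
time: 26.92
eef_pos: [609.1, 135.8, 230.3]
ee_rot: [-0.106, 0.994, 0.0, -0.0]
wrist_force: [-0.5, 0.5, -1.2]
gripper_width: 31.9
```

Run:
```python
from h import *
st(); print(go((609,136.5,182),1.785)); W=cam("wrist"); cv2.imwrite("pics/w20.png",W[0])
```

```text
t 26.93 p [609.1 135.8 230.3] yaw 1.7832 x [-0.978 -0.211  0.   ] z [-0.001  0.    -1.   ] F [-0.5  0.5 -1.2] w 31.9 q [ 0.1   0.47  0.02  1.12  0.   -0.11]
(array([-0.0001,  0.0007,  0.0483]), array([ 0.0005, -0.0004, -0.0018]))
```

View pics/w20.png

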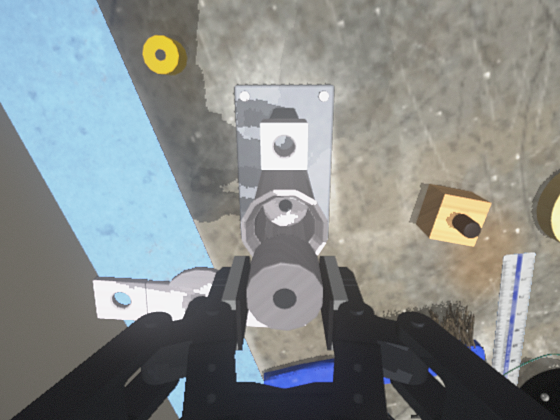

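Call:
{"name": "send_rows", "arguments": {
  "deltas": [
    [[0, 0.0007, 0.03], [0, 0, 0], 230],
    [[0, 0.0007, 0.04], [0, 0, 0], 230],
    [[0, 0.0007, 0.048], [0, 0, 0], 230],
    [[0, 0.0007, 0.048], [0, 0, 0], 230],
    [[0, 0.0007, 0.048], [0, 0, 0], 110],
    [[0, 0.0007, 0.048], [0, 0, 0], 110],
    [[0, 0.0007, 0.048], [0, 0, 0], 110],
    [[0, 0, 0.04], [0, 0, 0], 110],
    [[0, 0, 0], [0, 0, 0], 110],
    [[0, 0, -0.01], [0, 0, 0], 110]
  ]
}}

```text
time: 28.22
eef_pos: [610.3, 136.9, 243.7]
ee_rot: [-0.107, 0.994, 0.0, 0.002]
wrist_force: [-1.4, 0.8, -0.1]
gripper_width: 48.7
```

Run:
```python
from h import *
st(); S=cam("scene"); D=cam("side");W=cam("wrist"); cv2.imwrite("pics/s21.png",S[0]);cv2.imwrite("pics/d21.png",D[0]);
a=cv2.resize(S[0][110:210,300:420],(480,400),interpolation=2);b=cv2.resize(D[0][180:300,260:360],(400,480),interpolation=2)[:400]
cv2.imwrite("pics/sd21.png",np.hstack([a,b])[:, :800]); cv2.imwrite("pics/w21.png",W[0])
```

```text
t 28.23 p [610.3 136.9 243.7] yaw 1.7848 x [-0.977 -0.212 -0.005] z [ 0.004  0.001 -1.   ] F [-1.4  0.8 -0.1] w 48.7 q [ 0.1   0.46  0.04  1.15  0.   -0.11]
```

View pics/sd21.png

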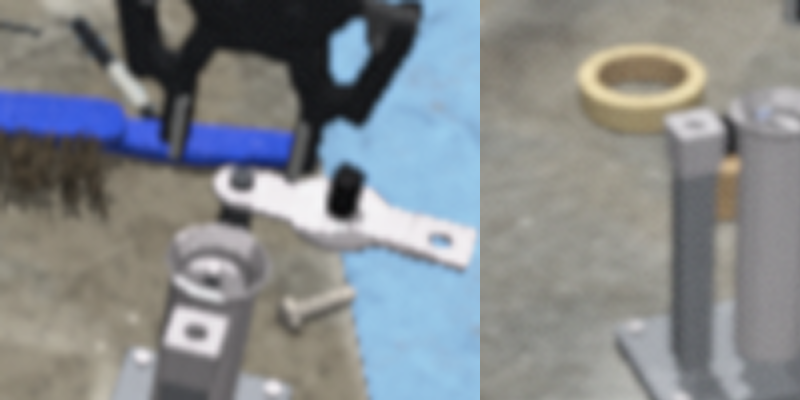

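View pics/w21.png

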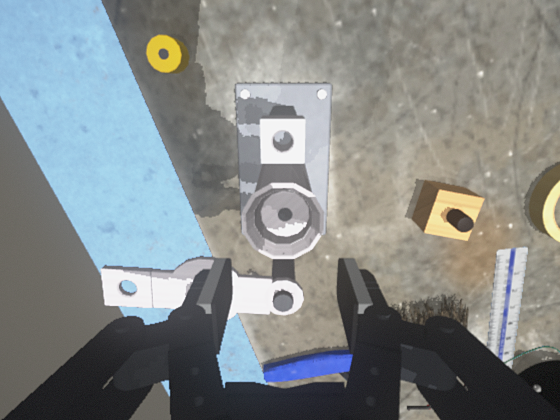

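Run:
```python
from h import *
W=cam("wrist"); print(proj(W,(610.4,136.6,165)),proj(W,(610.4,136.6,180)),proj(W,(610.4,136.6,135)), onplane(W,285,213.5,165))
# knob
crop(W,"w22.png",90,240,230,100,3.4)
for q in (1.45,1.5,1.55,1.6):
    a=.213+np.pi+q; P=np.array([661.1,147.4]); print(q,proj(W,(*(P+52*np.array([np.cos(a),np.sin(a)])),214)),proj(W,(*(P+104*np.array([np.cos(a),np.sin(a)])),187)))
```

```text
[282.44408843 215.10984147] [282.34534661 223.54617925] [282.60967218 200.96263993] [608.88246349 138.05736338 165.        ]
1.45 [194.68389208 316.98806355] [125.64601374 282.85280706]
1.5 [194.63520695 320.63619985] [126.06712482 289.62466238]
1.55 [194.8056886  324.26706731] [126.87364501 296.32084539]
1.6 [195.1922158 327.8717531] [128.05512939 302.92610745]
```

View pics/w22.png

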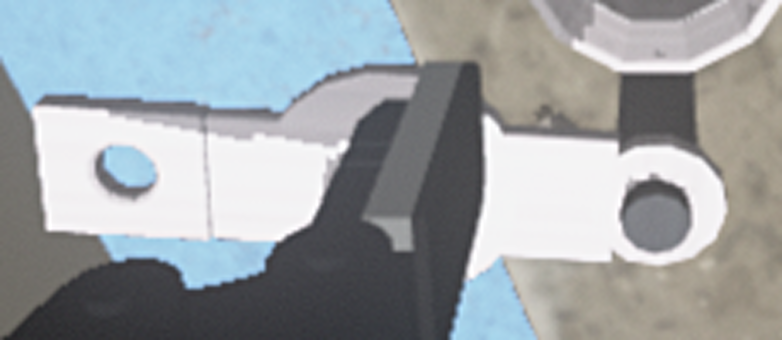

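Run:
```python
from h import *
st(); print(go((668.5,95.9,265),3.284))
```

```text
t 28.43 p [608.4 136.7 239.8] yaw 1.7848 x [-0.977 -0.212  0.001] z [-0.001  0.001 -1.   ] F [ 0.5  0.2 -0.4] w 48.4 q [ 0.1   0.46  0.03  1.14  0.   -0.11]
(array([-0.0501, -0.0527, -0.0253]), array([ 1.5000e-03, -4.0000e-04, -1.4992e+00]))
```

Call:
{"name": "send_rows", "arguments": {
  "deltas": [
    [[0, 0, -0.025], [0, 0, -0.15], 110],
    [[-0.02, -0.02, -0.025], [0, 0, -0.3], 110],
    [[-0.05, -0.0527, -0.025], [0, 0, -0.5], 110],
    [[-0.05, -0.0527, -0.025], [0, 0, -0.68], 110],
    [[-0.05, -0.0527, -0.025], [0, 0, -0.86], 110],
    [[-0.05, -0.0527, -0.025], [0, 0, -1.04], 110],
    [[-0.05, -0.0527, -0.025], [0, 0, -1.22], 110],
    [[-0.05, -0.0527, -0.025], [0, 0, -1.4], 110],
    [[-0.05, -0.0527, -0.025], [0, 0, -1.5], 110],
    [[-0.05, -0.0527, -0.025], [0, 0, -1.5], 110]
  ]
}}

```text
time: 29.68
eef_pos: [667.8, 95.8, 263.1]
ee_rot: [0.755, -0.655, -0.002, 0.001]
wrist_force: [0.6, 0.3, 1.3]
gripper_width: 48.7
```

Run:
```python
from h import *
st(); W=cam("wrist"); cv2.imwrite("pics/w23.png",W[0]); print(go((668.5,95.9,193),3.284))
```

```text
t 29.68 p [667.8  95.8 263.1] yaw -2.9996 x [ 0.142 -0.99  -0.001] z [-0.004  0.    -1.   ] F [0.6 0.3 1.3] w 48.7 q [ 0.03  0.56  0.25  1.27  0.   -1.68]
(array([ 0.0001, -0.0009,  0.0704]), array([ 0.0034,  0.0009, -0.001 ]))
```

View pics/w23.png

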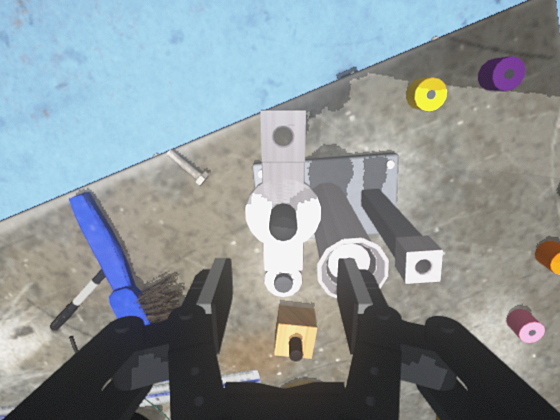

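Call:
{"name": "send_rows", "arguments": {
  "deltas": [
    [[0, -0.001, 0.04], [0.003, 0.001, 0], 110],
    [[0, -0.001, 0.07], [0.003, 0.001, 0], 140],
    [[0, -0.001, 0.07], [0.003, 0.001, 0], 165],
    [[0, -0.001, 0.07], [0.003, 0.001, 0], 165],
    [[0, -0.001, 0.07], [0.003, 0.001, 0], 165]
  ]
}}

```text
time: 30.35
eef_pos: [669.7, 96.1, 195.2]
ee_rot: [0.755, -0.655, 0.001, -0.001]
wrist_force: [0.3, 0.6, -0.0]
gripper_width: 30.4
```

Call:
{"name": "send_rows", "arguments": {
  "deltas": [
    [[-0.0006, 0.0078, 0], [0, 0, 0.15], 165],
    [[-0.0023, 0.0154, 0], [0, 0, 0.3], 165],
    [[-0.0052, 0.0226, 0], [0, 0, 0.45], 165],
    [[-0.0091, 0.0294, 0], [0, 0, 0.6], 165],
    [[-0.014, 0.0354, 0], [0, 0, 0.75], 165],
    [[-0.0197, 0.0407, 0], [0, 0, 0.9], 165],
    [[-0.0261, 0.0451, 0], [0, 0, 1.05], 165],
    [[-0.0332, 0.0485, 0], [0, 0, 1.2], 165],
    [[-0.0406, 0.0507, 0], [0, 0, 1.35], 165],
    [[-0.0483, 0.0519, 0], [0, 0, 1.5], 165]
  ]
}}

```text
time: 31.6
eef_pos: [612.1, 136.0, 196.7]
ee_rot: [-0.103, 0.995, -0.001, 0.002]
wrist_force: [-0.7, -1.1, 0.7]
gripper_width: 30.2
```

Run:
```python
from h import *
st(); W=cam("wrist"); cv2.imwrite("pics/w24.png",W[0]); print(go((610.3,136.5,193),1.784))
```

```text
t 31.6 p [612.1 136.  196.7] yaw 1.7769 x [-0.979 -0.205 -0.004] z [ 0.005 -0.001 -1.   ] F [-0.7 -1.1  0.7] w 30.2 q [ 0.1   0.49 -0.04  1.04 -0.   -0.1 ]
(array([ 0.0017, -0.0004,  0.0036]), array([-0.0011,  0.0045, -0.009 ]))
```

View pics/w24.png

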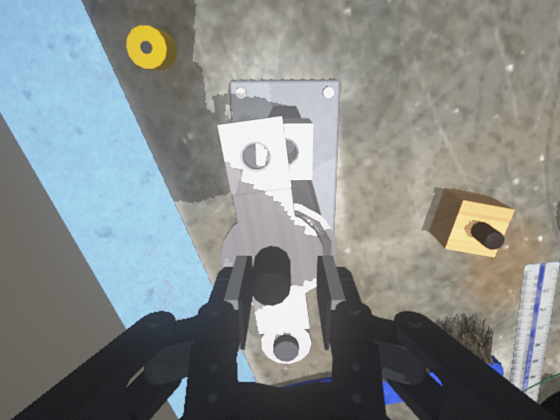

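Call:
{"name": "send_rows", "arguments": {
  "deltas": [
    [[0.0017, -0.0004, 0.0035], [0, 0.004, -0.009], 165],
    [[0.0017, -0.0004, 0.0035], [0, 0.004, -0.009], 165],
    [[0.0017, -0.0004, 0.0035], [0, 0.004, -0.009], 180],
    [[0.0017, -0.0004, 0.0035], [0, 0.004, -0.009], 195],
    [[0.0017, -0.0004, 0.0035], [0, 0.004, -0.009], 210],
    [[0.0017, -0.0004, 0.0035], [0, 0.004, -0.009], 225],
    [[0.0017, -0.0004, 0.0035], [0, 0.004, -0.009], 225]
  ]
}}

```text
time: 32.52
eef_pos: [610.3, 136.2, 193.4]
ee_rot: [-0.106, 0.994, -0.001, 0.0]
wrist_force: [-1.0, -2.8, 2.7]
gripper_width: 15.5
```

Run:
```python
from h import *
st(); W=cam("wrist"); cv2.imwrite("pics/w25.png",W[0]); crop(W,"w25c.png",220,70,130,130,4.5); np.save("w25.npy",np.array([W[1],W[2],np.tile(W[3],(3,1))]))
```

```text
t 32.52 p [610.3 136.2 193.4] yaw 1.7839 x [-0.977 -0.211 -0.001] z [ 0.001 -0.001 -1.   ] F [-1.  -2.8  2.7] w 15.5 q [ 0.1   0.49 -0.04  1.04 -0.   -0.11]
```

View pics/w25c.png

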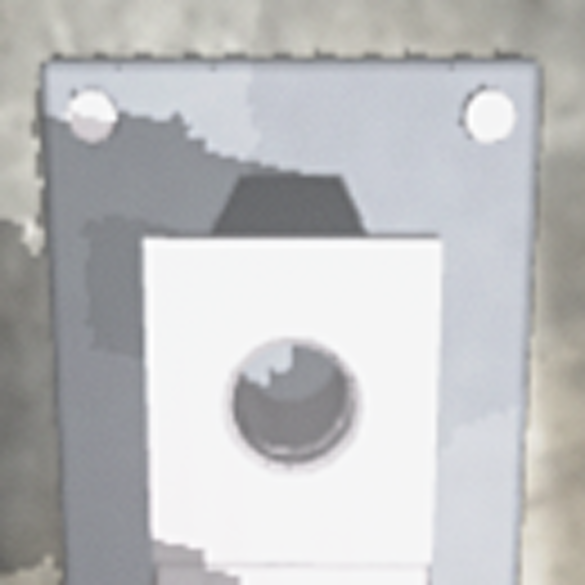

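Call:
{"name": "send_rows", "arguments": {
  "deltas": [
    [[0, 0, 0], [0, 0, 0], 225],
    [[0, 0, 0], [0, 0, 0], 165],
    [[0, 0, 0], [0, 0, 0], 140],
    [[0, 0, 0], [0, 0, 0], 140],
    [[0, 0, -0.04], [0, 0, 0], 140],
    [[0, 0, -0.06], [0, 0, 0], 140],
    [[0.04, 0, -0.06], [0, 0, 0], 140],
    [[0.06, 0, -0.06], [0, 0, 0], 140],
    [[0.06, 0, -0.06], [0, 0, 0], 140]
  ]
}}

```text
time: 33.7
eef_pos: [550.8, 123.6, 253.8]
ee_rot: [-0.106, 0.994, -0.001, 0.0]
wrist_force: [0.1, -0.2, 0.3]
gripper_width: 38.6
```

Run:
```python
from h import *
st(); W=cam("wrist"); cv2.imwrite("pics/w26.png",W[0]); crop(W,"w26c.png",210,100,150,240,2.5); np.save("w26.npy",np.array([W[1],W[2],np.tile(W[3],(3,1))])); crop(W,"w26d.png",250,130,80,100,6)
```

```text
t 33.7 p [550.8 123.6 253.8] yaw 1.7839 x [-0.977 -0.212 -0.001] z [ 0.001 -0.001 -1.   ] F [ 0.1 -0.2  0.3] w 38.6 q [ 0.09  0.34 -0.12  1.12 -0.   -0.12]
```

View pics/w26c.png

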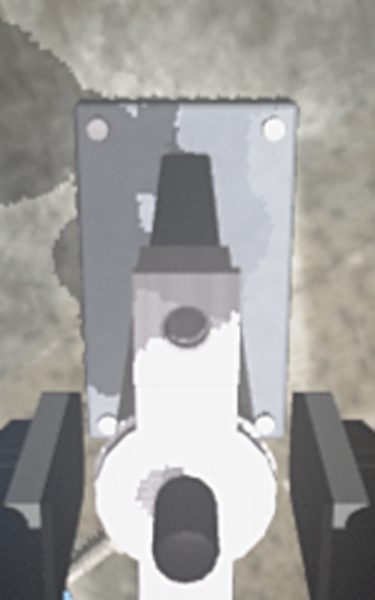

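View pics/w26d.png

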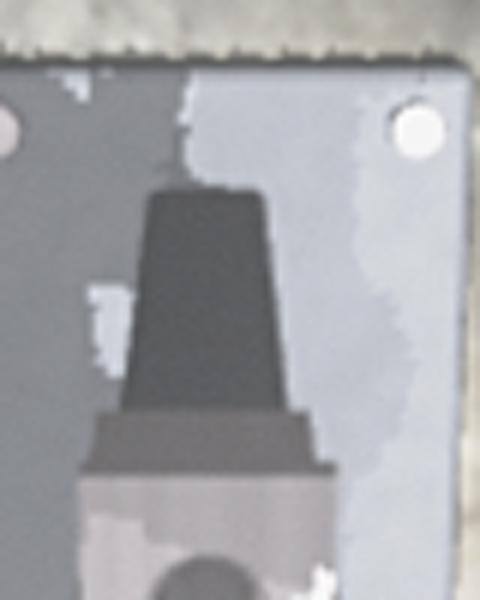

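Run:
```python
from h import *
a=np.load("w26.npy"); W=(None,a[0],a[1],a[2][0])
print(onplane(W,284.4,230.4,187)); st(); print(go((590,318,200),1.785))
```

```text
[559.28687537 126.17034406 187.        ]
t 33.75 p [551.8 123.7 253.8] yaw 1.7839 x [-0.977 -0.211 -0.002] z [ 0.002 -0.001 -1.   ] F [0.5 0.9 0.9] w 38.4 q [ 0.09  0.34 -0.11  1.11 -0.   -0.12]
(array([-0.0783,  0.1819,  0.0536]), array([-0.0015,  0.0017, -0.0011]))
```

Call:
{"name": "send_rows", "arguments": {
  "deltas": [
    [[-0.02, 0.055, 0], [0, 0, 0], 120],
    [[-0.045, 0.11, 0], [0, 0, 0], 120],
    [[-0.065, 0.16, 0.02], [0, 0, 0], 120],
    [[-0.078, 0.182, 0.06], [0, 0, 0], 120],
    [[-0.078, 0.182, 0.09], [0, 0, 0], 120],
    [[-0.078, 0.182, 0.1], [0, 0, 0], 120],
    [[-0.078, 0.182, 0.1], [0, 0, 0], 120],
    [[-0.078, 0.182, 0.1], [0, 0, 0], 120]
  ]
}}

```text
time: 34.75
eef_pos: [591.1, 318.0, 155.3]
ee_rot: [-0.106, 0.994, -0.0, 0.002]
wrist_force: [-0.5, 0.7, 0.0]
gripper_width: 44.9
```

Run:
```python
from h import *
st(); W=cam("wrist"); cv2.imwrite("pics/w27.png",W[0]); np.save("w27.npy",np.array([W[1],W[2],np.tile(W[3],(3,1))]))
```

```text
t 34.75 p [591.1 318.  155.3] yaw 1.7832 x [-0.978 -0.211 -0.004] z [ 0.004 -0.    -1.   ] F [-0.5  0.7  0. ] w 44.9 q [ 0.38  0.6   0.05  1.01 -0.    0.17]
```

View pics/w27.png

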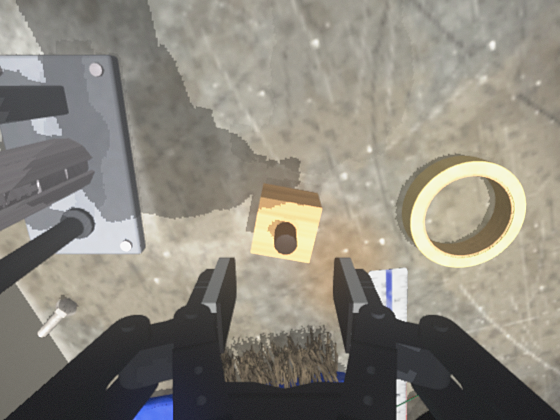

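Run:
```python
from h import *
a=np.load("w27.npy"); im=cv2.imread("pics/w27.png");W=(im,a[0],a[1],a[2][0]); crop(W,"w27c.png",240,180,90,90,8)
```

```text
(no output)
```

View pics/w27c.png

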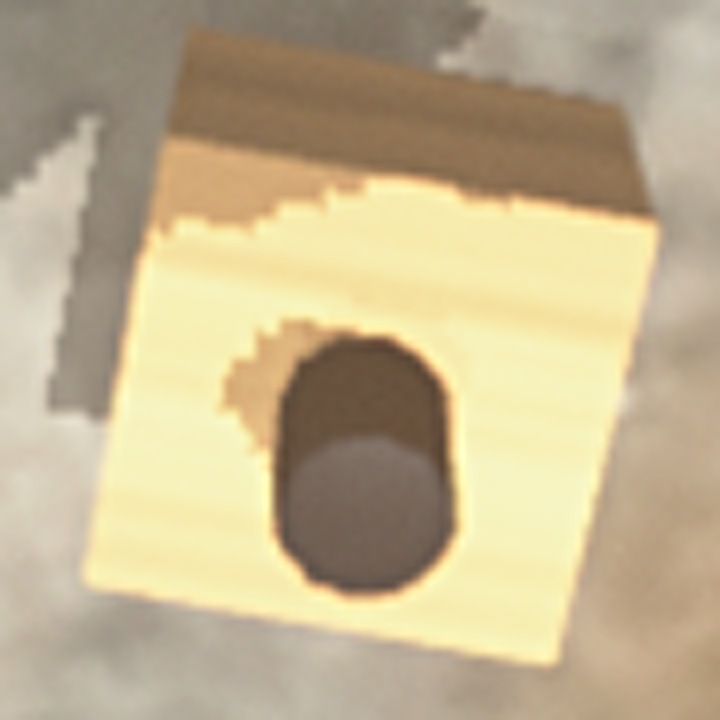

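Run:
```python
from h import *
a=np.load("w27.npy"); W=(None,a[0],a[1],a[2][0]); h=lambda p:(p[0]/8+240-.45,p[1]/8+180-.45)
t=[onplane(W,*h(p),66) for p in ((274,515),(458,515),(366,436),(366,596))];print(np.round(t,1),(t[0]+t[1])/2,(t[2]+t[3])/2)
c=[onplane(W,*h(p),40) for p in ((168,135),(660,220),(555,664),(86,582))];print(np.round(c,1),np.mean(c,0), np.linalg.norm(c[0]-c[1]))
for p in ((620.3,326),(621,326.3)): print(p,go((*p,110),1.785),go((*p,46),1.785))
```

```text
[[622.  317.3  66. ]
 [618.4 334.1  66. ]
 [612.3 324.   66. ]
 [628.5 327.5  66. ]] [620.22033689 325.69238658  66.        ] [620.40670386 325.7328363   66.        ]
[[596.2 300.5  40. ]
 [594.6 350.3  40. ]
 [645.5 351.7  40. ]
 [646.4 301.4  40. ]] [620.68860605 325.97084434  40.        ] 49.79407160861279
(620.3, 326) (array([-0.0301,  0.0016,  0.0456]), array([-0.001 ,  0.0047, -0.0017])) (array([-0.0297,  0.0017,  0.1096]), array([-0.001 ,  0.0047, -0.0017]))
(621, 326.3) (array([-0.0308,  0.0018,  0.0456]), array([-0.001 ,  0.0047, -0.0017])) (array([-0.0305,  0.0018,  0.1096]), array([-0.001 ,  0.0047, -0.0017]))
```

Call:
{"name": "send_rows", "arguments": {
  "deltas": [
    [[-0.03, 0.0016, 0.04], [-0.001, 0.004, 0], 120],
    [[-0.03, 0.0016, 0.08], [-0.001, 0.004, 0], 120],
    [[-0.03, 0.0016, 0.1], [-0.001, 0.004, 0], 120],
    [[-0.03, 0.0016, 0.109], [-0.001, 0.004, 0], 120],
    [[-0.03, 0.0016, 0.109], [-0.001, 0.004, 0], 120],
    [[-0.03, 0.0016, 0.109], [-0.001, 0.004, 0], 120]
  ]
}}

```text
time: 35.55
eef_pos: [621.7, 326.4, 48.4]
ee_rot: [-0.106, 0.994, 0.0, 0.002]
wrist_force: [0.8, -0.2, -0.2]
gripper_width: 45.1
```

Run:
```python
from h import *
st(); W=cam("wrist"); cv2.imwrite("pics/w28.png",W[0])
```

```text
t 35.55 p [621.7 326.4  48.4] yaw 1.7831 x [-0.978 -0.211 -0.003] z [ 0.003  0.001 -1.   ] F [ 0.8 -0.2 -0.2] w 45.1 q [ 0.38  0.75  0.03  0.85 -0.    0.17]
```

View pics/w28.png

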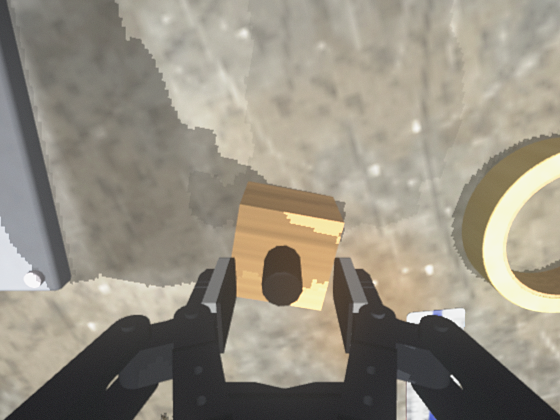

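Pin head at about (283,272), centred between the pads. Settle 1 mm back and 2 mm down, close, then lift.

Call:
{"name": "send_rows", "arguments": {
  "deltas": [
    [[0.001, 0, 0.002], [0, 0.003, 0], 120],
    [[0.001, 0, 0.002], [0, 0.003, 0], 150],
    [[0.001, 0, 0.002], [0, 0.003, 0], 180],
    [[0.001, 0, 0.002], [0, 0.003, 0], 200],
    [[0.001, 0, 0.002], [0, 0.003, 0], 230],
    [[0.001, 0, 0.002], [0, 0.003, 0], 230],
    [[0.001, 0, 0.002], [0, 0.003, 0], 230],
    [[0.001, 0, 0.002], [0, 0.003, 0], 230]
  ]
}}

```text
time: 36.6
eef_pos: [620.8, 326.2, 46.6]
ee_rot: [-0.106, 0.994, 0.0, 0.0]
wrist_force: [-0.8, -0.0, 2.4]
gripper_width: 15.8
```

Call:
{"name": "send_rows", "arguments": {
  "deltas": [
    [[0, 0, -0.02], [0, 0, 0], 230],
    [[0, 0, -0.06], [0, 0, 0], 230],
    [[0, 0, -0.12], [0, 0, 0], 230],
    [[0, 0, -0.18], [0, 0, 0], 230],
    [[0, 0, -0.2], [0, 0, 0], 230],
    [[0, 0, -0.2], [0, 0, 0], 230]
  ]
}}

```text
time: 37.35
eef_pos: [621.7, 326.6, 250.0]
ee_rot: [-0.106, 0.994, 0.001, 0.003]
wrist_force: [-0.1, 0.4, -0.8]
gripper_width: 15.7
```

Run:
```python
from h import *
st(); W=cam("wrist"); cv2.imwrite("pics/w29.png",W[0]); D=cam("side"); cv2.imwrite("pics/d29.png",D[0]); print(go((559.4,125.7,260),1.785)); print(proj(D,arm.get_state()["eef_pos"]))
```

```text
t 37.35 p [621.7 326.6 250. ] yaw 1.7833 x [-0.977 -0.211 -0.006] z [ 0.005  0.003 -1.   ] F [-0.1  0.4 -0.8] w 15.7 q [0.38 0.61 0.31 1.26 0.   0.17]
(array([ 0.1016, -0.1829, -0.0141]), array([ 0.0004, -0.0005, -0.0018]))
[323.44915919 149.19664802]
```

View pics/w29.png

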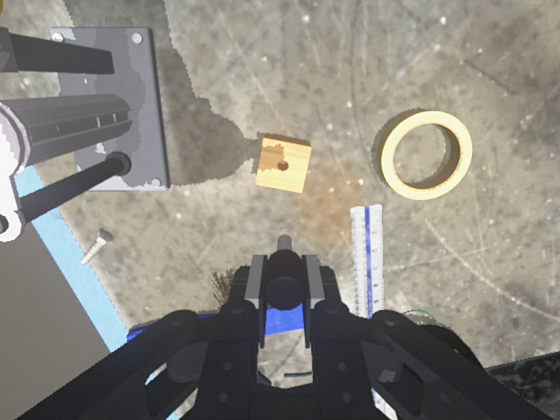

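View pics/d29.png

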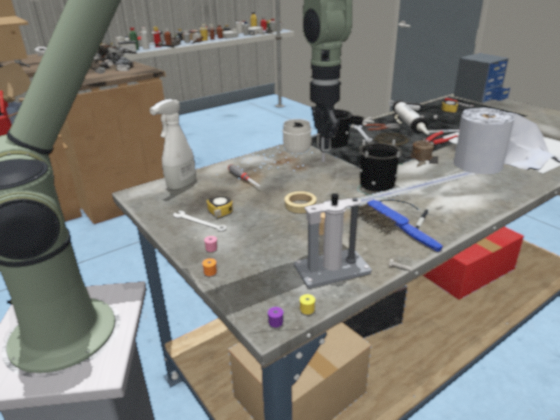

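Call:
{"name": "send_rows", "arguments": {
  "deltas": [
    [[0.025, -0.045, -0.014], [0, 0, 0], 230],
    [[0.05, -0.09, -0.014], [0, 0, 0], 230],
    [[0.075, -0.135, -0.014], [0, 0, 0], 230],
    [[0.1015, -0.183, -0.014], [0, 0, 0], 230],
    [[0.1015, -0.183, -0.014], [0, 0, 0], 230],
    [[0.1015, -0.183, -0.014], [0, 0, 0], 230],
    [[0.1015, -0.183, -0.014], [0, 0, 0], 230]
  ]
}}

```text
time: 38.33
eef_pos: [559.5, 126.6, 259.1]
ee_rot: [-0.107, 0.994, 0.0, -0.001]
wrist_force: [0.9, 0.0, -0.2]
gripper_width: 15.6
```

Run:
```python
from h import *
st(); W=cam("wrist"); cv2.imwrite("pics/w30.png",W[0]); p=arm.get_state()["eef_pos"]; print(proj(W,p+[0,0,20]),proj(W,p+[0,0,-35]))
crop(W,"w30c.png",230,200,110,120,6)
S=cam("scene");crop(S,"s30.png",300,110,120,100,6);print(proj(S,p+[0,0,-35]),proj(S,(559.4,125.7,187)))
print(go((559.4,125.7,230),1.785))
```

```text
t 38.33 p [559.5 126.6 259.1] yaw 1.7847 x [-0.977 -0.212  0.002] z [-0.002  0.    -1.   ] F [ 0.9  0.  -0.2] w 15.6 q [ 0.09  0.36 -0.08  1.14  0.   -0.12]
[282.85381099 294.74825388] [283.13362077 238.93398188]
[351.41835509 175.69408124] [349.34869841 189.63427295]
(array([ 0.0004, -0.001 ,  0.0294]), array([ 0.0006, -0.0011, -0.    ]))
```

View pics/w30c.png

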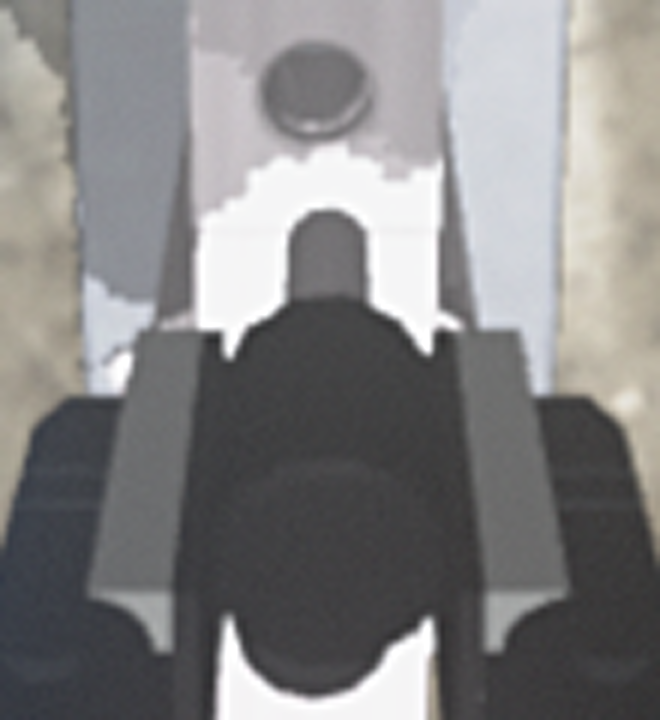

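View pics/s30.png

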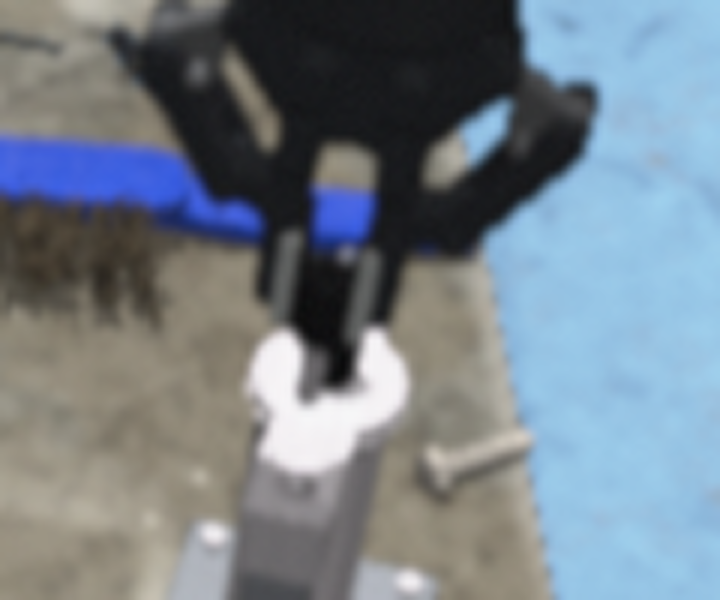

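Call:
{"name": "send_rows", "arguments": {
  "deltas": [
    [[0.001, -0.001, 0.015], [0, -0.001, 0], 230],
    [[0.001, -0.001, 0.028], [0, -0.001, 0], 230],
    [[0.001, -0.001, 0.03], [0, -0.001, 0], 230],
    [[0.001, -0.001, 0.03], [0, -0.001, 0], 230]
  ]
}}

```text
time: 38.92
eef_pos: [558.6, 125.5, 229.0]
ee_rot: [-0.107, 0.994, 0.0, -0.0]
wrist_force: [-1.1, 0.1, -0.4]
gripper_width: 15.4
```

Run:
```python
from h import *
st(); W=cam("wrist"); cv2.imwrite("pics/w31.png",W[0]);crop(W,"w31c.png",230,200,110,120,6)
S=cam("scene");crop(S,"s31.png",310,140,80,60,9)
D=cam("side");crop(D,"d31.png",280,170,80,60,9)
```

```text
t 38.92 p [558.6 125.5 229. ] yaw 1.785 x [-0.977 -0.213  0.001] z [-0.001  0.001 -1.   ] F [-1.1  0.1 -0.4] w 15.4 q [ 0.09  0.37 -0.13  1.07  0.   -0.12]
```

View pics/w31c.png

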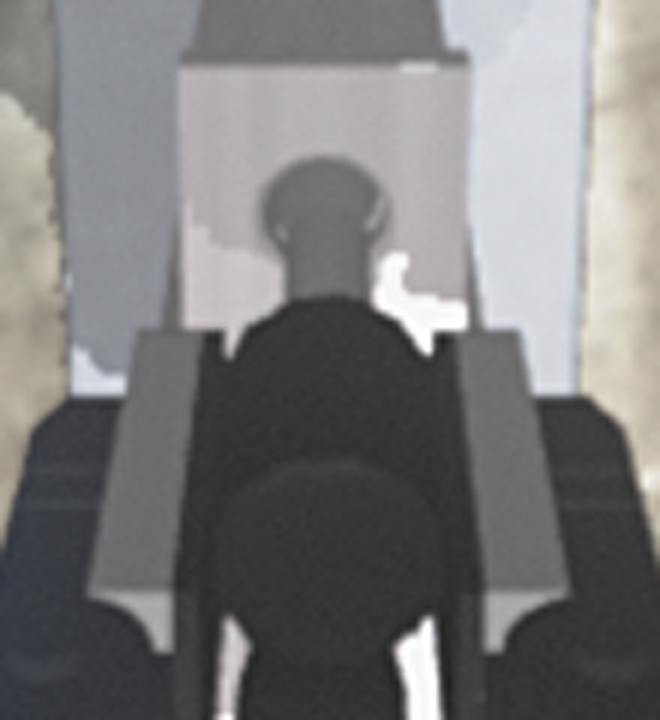

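View pics/s31.png

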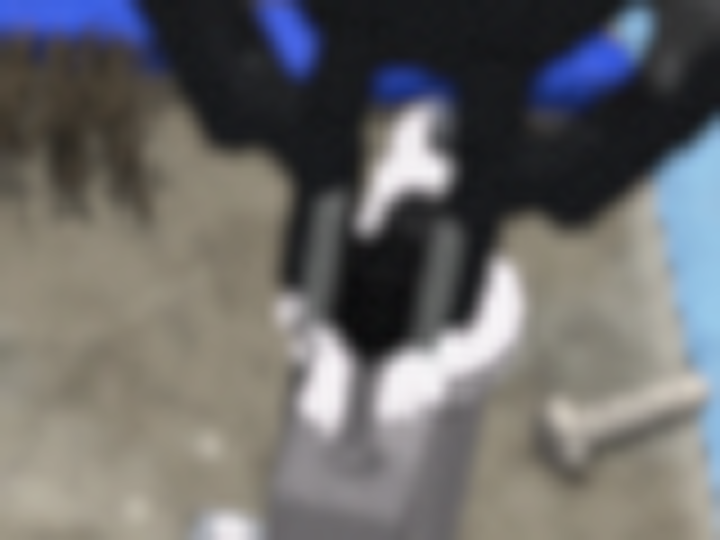

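View pics/d31.png

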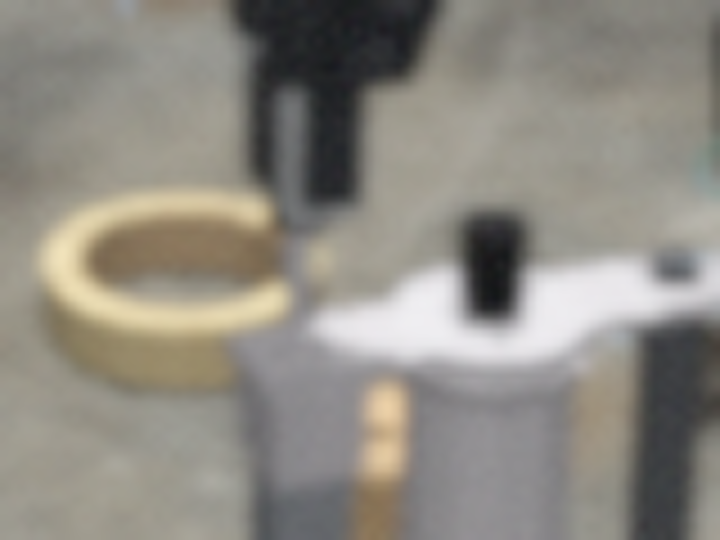

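Call:
{"name": "send_rows", "arguments": {
  "deltas": [
    [[0, 0, 0.005], [0, 0, 0], 230],
    [[0, 0, 0.009], [0, 0, 0], 230],
    [[0, 0, 0.012], [0, 0, 0], 230],
    [[0, 0, 0.012], [0, 0, 0], 230]
  ]
}}

```text
time: 39.58
eef_pos: [558.9, 125.5, 217.5]
ee_rot: [-0.107, 0.994, 0.0, 0.0]
wrist_force: [0.1, 0.8, 0.2]
gripper_width: 15.3
```

Run:
```python
from h import *
st(); W=cam("wrist"); crop(W,"w32c.png",230,200,110,120,6)
```

```text
t 39.58 p [558.9 125.5 217.5] yaw 1.7848 x [-0.977 -0.212 -0.   ] z [-0.     0.001 -1.   ] F [0.1 0.8 0.2] w 15.3 q [ 0.09  0.38 -0.15  1.04  0.   -0.12]
```

View pics/w32c.png

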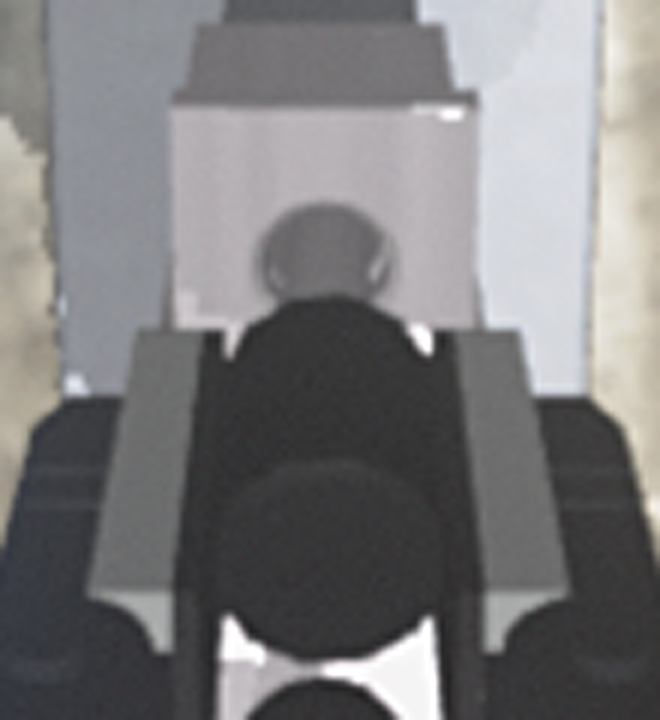

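Call:
{"name": "send_rows", "arguments": {
  "deltas": [
    [[0, 0, 0.004], [0, 0, 0], 230],
    [[0, 0, 0.007], [0, 0, 0], 230],
    [[0, 0, 0.01], [0, 0, 0], 230],
    [[0, 0, 0.01], [0, 0, 0], 230]
  ]
}}

```text
time: 40.12
eef_pos: [558.8, 125.5, 207.3]
ee_rot: [-0.107, 0.994, 0.0, -0.0]
wrist_force: [-0.1, 0.1, -0.4]
gripper_width: 15.4
```

Call:
{"name": "send_rows", "arguments": {
  "deltas": [
    [[0, 0, 0.004], [0, 0, 0], 230],
    [[0, 0, 0.008], [0, 0, 0], 230],
    [[0, 0, 0.012], [0, 0, 0], 230],
    [[0, 0, 0.012], [0, 0, 0], 230]
  ]
}}

```text
time: 40.62
eef_pos: [558.5, 125.5, 194.8]
ee_rot: [-0.107, 0.994, 0.0, -0.001]
wrist_force: [0.8, 0.1, -0.5]
gripper_width: 15.6
```

Run:
```python
from h import *
st(); W=cam("wrist"); cv2.imwrite("pics/w33.png",W[0])
S=cam("scene");D=cam("side")
a=cv2.resize(S[0][140:200,310:390],(400,300),interpolation=2);b=cv2.resize(D[0][180:240,280:360],(400,300),interpolation=2)
cv2.imwrite("pics/sd33.png",np.hstack([a,b]))
```

```text
t 40.62 p [558.5 125.5 194.8] yaw 1.7848 x [-0.977 -0.212  0.001] z [-0.001  0.    -1.   ] F [ 0.8  0.1 -0.5] w 15.6 q [ 0.09  0.39 -0.19  0.99  0.   -0.12]
```

View pics/sd33.png

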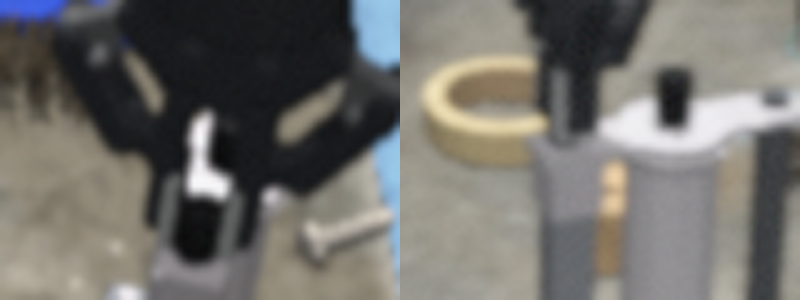

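Call:
{"name": "send_rows", "arguments": {
  "deltas": [
    [[0, 0, 0.001], [0, 0, 0], 230],
    [[0, 0, 0.002], [0, 0, 0], 230],
    [[0, 0, 0.003], [0, 0, 0], 230],
    [[0, 0, 0.003], [0, 0, 0], 230]
  ]
}}

```text
time: 41.28
eef_pos: [559.0, 125.6, 193.4]
ee_rot: [-0.107, 0.994, 0.0, 0.0]
wrist_force: [-2.7, -0.2, 5.4]
gripper_width: 15.4
```

Call:
{"name": "send_rows", "arguments": {
  "deltas": [
    [[0, 0, 0], [0, 0, 0], 200],
    [[0, 0, 0], [0, 0, 0], 170],
    [[0, 0, 0], [0, 0, 0], 140],
    [[0, 0, 0], [0, 0, 0], 120],
    [[0, 0, -0.005], [0, 0, 0], 120],
    [[0, 0, -0.05], [0, 0, 0], 120],
    [[0.02, 0, -0.1], [0, 0, 0], 120],
    [[0.06, 0, -0.1], [0, 0, 0], 120],
    [[0.06, 0, -0.1], [0, 0, 0], 120],
    [[0.06, 0, -0.1], [0, 0, 0], 120]
  ]
}}

```text
time: 42.52
eef_pos: [500.8, 112.8, 293.7]
ee_rot: [-0.107, 0.994, 0.0, 0.001]
wrist_force: [0.2, -0.1, -0.5]
gripper_width: 45.4
```

Run:
```python
from h import *
st(); W=cam("wrist"); cv2.imwrite("pics/w34.png",W[0]); crop(W,"w34c.png",210,100,150,160,4)
S=cam("scene");D=cam("side")
a=cv2.resize(S[0][130:210,310:400],(400,356),interpolation=2);b=cv2.resize(D[0][180:284,280:397],(400,356),interpolation=2)
cv2.imwrite("pics/sd34.png",np.hstack([a,b])); cv2.imwrite("pics/s34.png",S[0]); cv2.imwrite("pics/d34.png",D[0])
# pin projections: head top at home
for n,C in (("S",S),("D",D),("W",W)): print(n,proj(C,(559.4,125.6,213)),proj(C,(559.4,125.6,187)))
```

```text
t 42.52 p [500.8 112.8 293.7] yaw 1.7848 x [-0.977 -0.212 -0.002] z [ 0.002  0.001 -1.   ] F [ 0.2 -0.1 -0.5] w 45.4 q [ 0.08  0.22 -0.17  1.17  0.   -0.14]
S [351.15437863 180.18782935] [349.39585412 189.65371137]
D [313.59537731 197.97396896] [313.44018527 208.04227275]
W [283.51487377 285.1397426 ] [283.56198326 267.62666662]
```

View pics/w34c.png

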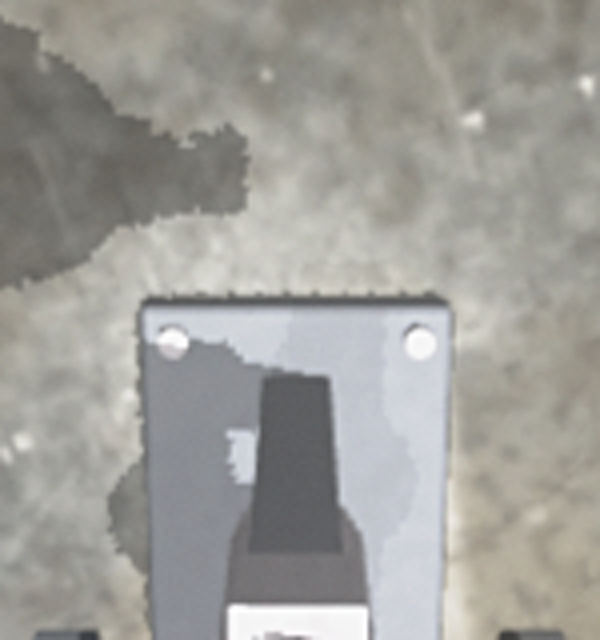

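View pics/sd34.png

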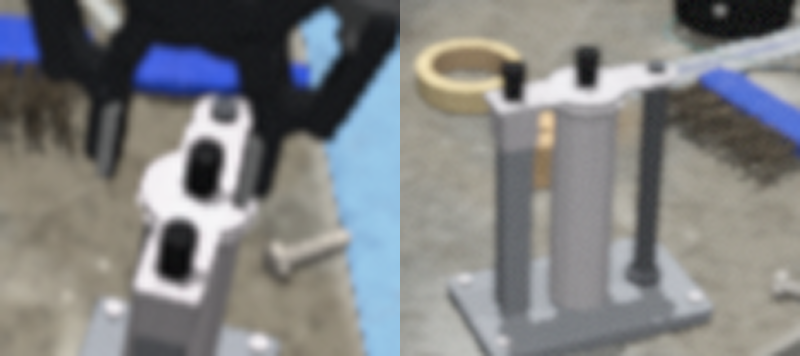

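View pics/s34.png

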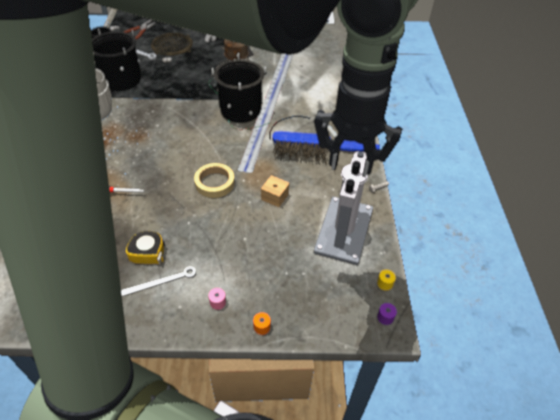

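Run:
```python
from h import *
im=cv2.imread("pics/w34.png"); cv2.imwrite("pics/w34e.png",cv2.resize(im[230:370,220:350],None,fx=4.2,fy=4.2,interpolation=2))
```

```text
(no output)
```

View pics/w34e.png

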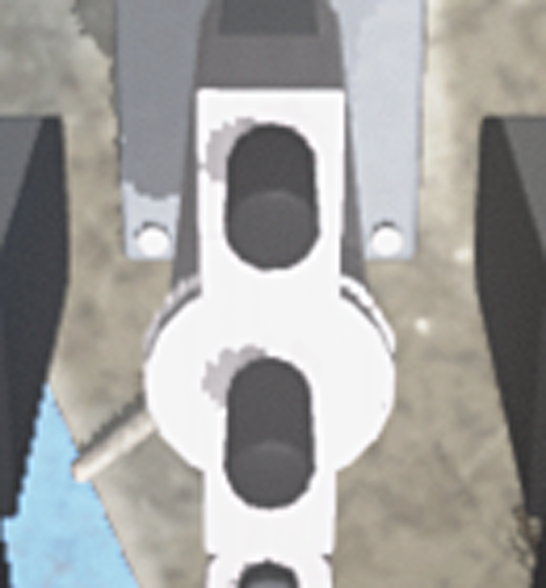

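```bash
python3 -c "
from station import job,arm
print(arm.get_state()['time'],job.sign_off())"
```

```text
the job is handed in; nothing more can be done
42.675 None
```

The magazine is loaded and locked, and I handed the job in at about 42.7 s; sign-off reports no verdict.

- **Cover open:** I swung it to about 1.5 rad by its knob.
- **Rollers:** I dropped all five grey steel rollers into the tube, one at a time. I left the purple, yellow, orange and pink look-alikes alone.
- **Cover and pin:** I turned the cover back to 0 by gripping the knob, then pushed the lock pin down until the shoulder met the cover. The wrist force reached 5.4 N with the TCP at 193.4 mm, which matches the shoulder at 187 mm.

**Last checks:**
- **Loading:** After the fifth drop the top roller lay flat in the mouth, with its mark within 1–2 px of where a full stack should put it. No grey roller was left on the bench.
- **Alignment:** In the last wrist picture the pin, knob and pivot line up along the magazine. The cover end is centred on the lock post to about 0.3 px, well inside 0.03 rad.
- **Pin:** The side view shows the pin upright and seated, with its head about 1 px from where I expected it.
- **Clear of everything:** The gripper was open and clear. The tape measure and masking tape look unmoved in the pictures.

No check failed. The only disagreement was the wrist camera measuring the tube rim and the cover-hole spacing 3–5% too large. I put that down to picking edge pixels, and the roller and pin fits went in without contact force.

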